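Fit the sharpened iron in the wooden plane

ROBOT

A 7-joint arm with a two-finger parallel gripper is mounted at the origin on the work surface. World frame = base frame: x ahead of the robot, y to its left, z up, the work surface at z = 0. Lengths are in mm, angles in rad, forces in N, time in s.
With the tool pointing down it reaches from about 400 to 875 mm from the base axis. Payload 4.4 kg.
Tool frame: the origin (TCP) lies at the very end of the fingers, on their centre line; the grasp point (between the pads) lies 19 mm behind it; z points along the fingers, x is the direction in which the jaws open and shut, and the axes are right-handed (so a half turn about z gives the same grasp; the last joint's range is limited). The gripper opens to 85 mm and grips with 20 to 120 N. Pads are 22 mm wide; open, the fingers measure 114 mm over their backs; the gripper's body (76 mm by 85 mm) begins 54 mm behind the grasp point. The pads swing forward as they close: fully open they stand 13 mm farther back than shut.
Start: joints at [1.237, 0.628, 0.038, 1.517, -0.027, 0.996, -0.02], TCP at [172.024, -626.838, 231.313] pointing down, gripper open.
Joint ranges: [-3.06, 3.06], [-0.37, 2.12], [-1.25, 1.32], [0.18, 2.47], [-1.1, 4.24], [0.23, 1.98], [-2.94, 2.94]. Speed limits (rad/s): [2.57, 2.57, 3.14, 3.14, 3.14, 3.14, 3.14].

INTERFACE

Orientations are given as [roll, pitch, yaw] about the fixed x, y, z axes, in that order (R = Rz(yaw) Ry(pitch) Rx(roll)).
In Python, from cell import ctrl, get_image, job, models gives the robot as it stands.
- The arm moves only by the tool move_arm, never from a script. Its argument "moves" is a list that holds one entry, the list of rows, each a list of 6 numbers: the shift along the tool's x, y, z in m, then the turn, a rotation vector about the tool's x, y, z in rad. A call has 1 to 20 rows; each row is the pose to reach, as a shift and turn from the pose commanded when the call began, along the tool's axes at that moment; what a row does not reach only later rows make up. A row lasts 1/8 s, in which the tool goes at most 62.5 mm and 10.7 degrees, less where a joint would pass 70% of its speed; a pose out of reach is approached as far as the arm can. A call with a gripper value outside its range is refused whole. "jaw" is the opening, from 0 (shut) to 1 (fully open), set as the call begins (left out, the last holds). The fingers move at their own pace and stop on an object; the grip force is fixed at half the most. Time passes only in rows, so rows that repeat a pose let the fingers close. It gives the time, the measured TCP pose, the force and the opening at its end, in the units of the state.
- ctrl.read_state(): the state, without advancing time (a new reading comes with each control period).
- get_image(name): name is "scene" or "side" or "wrist"; returns a dict with "color" (480x640x3 uint8, blue, green, red), "fov_y" (degrees; the focal length in pixels is half the picture's height over the tangent of half this angle, whatever the lens; pixels are square), "cx", "cy" (the principal point, pixels), "origin" and "orientation" of the camera in the world; the wrist camera has in their place "hand_eye" (4x4, takes a point from camera to tool coordinates, whose origin is the TCP and whose axes are the tool frame's). Camera axes: x right, y up, looking along -z (the intrinsics and any distortion apply to the point x, -y, -z); pixel columns grow to the right and rows downward; lengths in mm; the calibration is good to about 2 mm. The wrist camera is an equidistant fisheye: a pixel r from the principal point sees the ray r / f radians off the axis. A picture is of the moment at which its call begins: read the wrist's pose just before it. There is no depth.
- job.finish_job(): hands the job in, once; it reports no verdict.
Trained networks look in the newest picture that a camera, given by its name, has taken for a name from the list of things; names that differ only in an ending like _2 or _b are one class to them, and where a whole thing is asked for, a point or a joint stands for the part that bears it (a point fixed in the world has none). Each returns a list of dicts, best first, with "score" (0 to 1); they miss things now and then, are a little off and sometimes report something else, mostly with a low value. They report only what shows in the picture. A call takes as long as a camera call. They do not tell look-alikes from the thing itself.
- models.cut_out(camera, thing): "pixels" (480x640 bool, what is visible of it) and "uv" ([column, row] in pixels, amid what is visible of it).
- models.place_of(camera, thing): "uv" ([column, row] in pixels: a listed point, or the origin of a listed thing).
The state is a dict: "clock": time; "qpos": joint angles; "qd": joint speeds; "tau": joint torques, N m; "eef_pos": TCP position; "tool_rot": TCP orientation; "force": force on the tool from outside, world axes, zero at the start; "torque": the same for the moment, N m; "width": finger opening in mm.
Only numpy, scipy, OpenCV 4.12 (cv2) and the standard library are available. Lean on these libraries where they do the work, as an engineer would, in place of code of your own. Each camera call takes 0.05 s, during which the arm holds its last target.

TASK

The plane's iron is back from the whetstone, but the wedge is still parked in the empty throat. Lay the wedge aside on the bench, slide the iron gently down the bed, cap iron uppermost, under the brass crossbar until its cutting edge rests on the setting board, then push the wedge, thin end first and flat side on the iron, in between iron and crossbar until it holds tight. Leave both in place and the other things on the bench where they are.

Things in the scene. Friction and masses are not known exactly. Their poses are not given: they have to be found in the camera images.
- bed: Bed of the wooden plane: ramp 49 mm wide, 96 mm long, pitched 40 deg, that the iron lies on. Origin: middle of the line where the bed meets the top of the setting board. x points up along the ramp (towards the plane's heel), y across, z square out of the bed. The throat beside the ramp is 49 mm wide between cheeks; past x=96 mm, what lies on the bed stands clear above the plane with free air beside it.
- plane: The wooden hand plane, dark with red-brown cheeks, 215 mm long (level x: toe at -90, heel at +125 mm), 65 wide, 62 high. It stands immovably between two 14 mm battens on a 12 mm plywood setting board (285 x 130 mm). Origin on the bench below the bed's origin, x level towards the heel. The throat's front wall starts 8 mm before the origin and leans away, 65 deg steep.
- board: The plywood setting board under the plane; its origin and axes are those of plane, it reaches from x=-125 to +160 mm, its top is 12 mm above the bench. The iron's edge is to be set down on it, in the plane's mouth.
- crossbar: Fixed round brass crossbar, 10 mm thick, across the throat: origin its middle, axis along its y. It lies at x=45 mm, z=22 mm of the bed's frame, so 17 mm are free between it and the bed.
- iron_center (a point): Centre of the plane iron (0.34 kg): steel blade 160 x 45 mm, 4.5 thick, a dark cap iron screwed on top (from the edge to 28 mm short of the top end; together 8 mm thick). Lies flat on the bench, cap up. Point at mid-length and mid-width, 4 mm above the underside; x from cutting edge to top end, z out of the cap side. Fitted, its underside is on the bed, x along the bed's x; let go part-way it may stay there by friction.
- iron_edge (a point): Middle of the iron's cutting edge: 80 mm from mid-length towards -x, 4.5 mm above the underside (bevel underneath). Resting on the board it is at about x=-5 mm, y=0, z=4.5 mm of the bed's frame.
- iron: The whole iron, with its origin on its underside at mid-length and mid-width, axes as for iron_center.
- wedge_center (a point): Centre of the pale wooden wedge (0.065 kg): 120 mm long, 44 wide, 6 mm thick at the thin end, rising evenly to 20.7 at the thick end. Point at mid-length and mid-width, 6.7 mm above the flat underside; x from thin to thick end, z out of the sloping top. It starts loose in the throat, flat on the bed under the crossbar, thin end on the board, thick end 24 mm clear above the plane.
- wedge_tip (a point): Middle of the lower edge of the wedge's thin end, 60 mm from mid-length, on the flat underside. With the iron home and the wedge flat on it, this point is at z=8 mm of the bed's frame and the wedge meets the crossbar when it is somewhere around x=22 to 30 mm; pressed on from there with 15 to 20 N down the ramp it goes tight within a few millimetres, and friction holds it.
- wedge: The whole wedge, with its origin on its underside at mid-length and mid-width, axes as for wedge_center.
- sanding_block: Bystander: cork sanding block, 90 x 50 x 28 mm, lying near the plane; origin under its centre.
- whetstone: Bystander: grey whetstone in a black holder, 205 x 80 x 28 mm; origin under its centre, long axis x.
- spray_can: Bystander: blue spray can, 66 mm across, 190 mm tall; origin under its centre.
- oil_bottle: Bystander: amber oil bottle, 52 mm across, 125 mm tall; origin under its centre.
- screwdriver: Bystander: red-handled screwdriver lying on the bench, 200 mm long, along its x.
- tape_roll: Bystander: roll of tape lying flat, 100 mm across, 24 mm high; origin under its centre.
Not all that is in view belongs to the job. Of the things that look like the iron, the middle-sized one is meant.

How it is judged (in metres and radians):
On the way, in this order (a step that is already met when the one before it is completed fails the run):
1. the wedge is out of the plane: its centre more than 120 mm from the crossbar (distance between wedge_center and crossbar above 0.12 m), for 0.2 s.
2. the iron lies on the bed under the crossbar, its edge down on the board, with the wedge lying aside on the bench (x of iron_edge in the frame of bed below -0.002 m and y of iron_edge in the frame of bed between -0.004 and 0.004 m and z of iron_edge in the frame of bed between 0.0025 and 0.0065 m and angle between the x axis of iron_center and the x axis of bed, either way round below 0.06 rad and angle between iron_center's own z axis and vertical below 0.8 rad and distance between wedge_center and crossbar above 0.12 m and height (world z) of wedge_center below 0.04 m), for 0.2 s.
3. the wedge is tight between iron and crossbar (contact force between wedge and crossbar above 5 N and x of wedge_tip in the frame of bed between 0 and 0.04 m and y of wedge_tip in the frame of bed between -0.005 and 0.005 m and z of wedge_tip in the frame of bed between 0.0055 and 0.0105 m and angle between the x axis of wedge_center and the x axis of bed, either way round below 0.06 rad and angle between wedge_center's own z axis and vertical below 0.8 rad and x of wedge_center in the frame of bed above 0.055 m), for 0.2 s.
At the end, for the whole second after the job is handed in: Iron flat on the bed, cap up, within 4 mm of mid-throat and 3.5 deg of straight, edge within 2 mm of the board. Wedge flat on the iron, thin end down, within 5 mm of mid-throat and 3.5 deg of straight, pressed against the crossbar with over 5 N. Both at rest and released (all of step 3 and x of iron_edge in the frame of bed below -0.002 m and y of iron_edge in the frame of bed between -0.004 and 0.004 m and z of iron_edge in the frame of bed between 0.0025 and 0.0065 m and angle between the x axis of iron_center and the x axis of bed, either way round below 0.06 rad and angle between iron_center's own z axis and vertical below 0.8 rad and linear speed of each of iron, wedge below 0.02 m/s); the robot touches nothing.
It fails at once if a bystander (sanding block, whetstone, can, bottle, screwdriver, tape) is moved more than 30 mm (distance of any of sanding_block, whetstone, spray_can, oil_bottle, screwdriver, tape_roll from where it was at the start of the episode above 0.03 m).
It fails at once if the iron's edge is banged on the setting board (over 50 N) (contact force between iron and board above 50 N).
It also fails if it takes over 66 s, if anything falls off the work surface, if the arm or the gripper's body presses on something with over 40 N, if the wrist force passes 120 N, or if a joint passes its speed limit or range.

## Working session

There is one attempt and no reset: what is moved stays moved. The work goes in short steps, Python scripts to look and compute and a tool call to move; the robot and the scene stay as the last step left them, time stands still between calls to the robot, and variables do not carry over. Pictures are saved under pics/ and viewed, and the job is handed in when it is done.

Besides the shell and the picture viewer there is one more tool, called as name(argument=value, ...), one argument or row to a line, values as JSON. move_arm: Moves the arm, as the interface text tells. Its arguments: {"type":"object","properties":{"moves":{"type":"array","items":{"type":"array","items":{"type":"array","items":{"type":"number"}}}},"jaw":{"type":"number"}},"required":["moves"]}

```bash
ls; mkdir -p pics
python3 - <<'E'
from cell import ctrl,get_image,job,models
import cv2
print(ctrl.read_state())
for n in ["scene","side","wrist"]:
    d=get_image(n); cv2.imwrite(f"pics/a_{n}.png",d["color"])
    print(n,{k:v for k,v in d.items() if k!="color"})
E
```

```text
pics
{'clock': 0.0, 'qpos': array([ 1.23723518,  0.62933912,  0.0384182 ,  1.51836351, -0.02699924,
        0.9962727 , -0.01998878]), 'qd': array([-0.00043331,  0.00151111, -0.0005109 , -0.00019188,  0.00083745,
        0.00014638,  0.00045712]), 'tau': array([ 4.73117984e-05, -5.63406265e+01,  1.22614134e+00, -1.93445116e+01,
        1.10312647e-02,  1.05050279e-02,  4.85128191e-05]), 'eef_pos': array([ 171.85159857, -626.2346832 ,  230.39461304]), 'tool_rot': array([ 3.14158197e+00,  1.86544167e-03, -1.30300424e+00]), 'force': array([ 0.96557177, -0.02897291, -0.72758665]), 'torque': array([-0.03127537, -0.01042992, -0.0335167 ]), 'width': 85.36184171273923}
scene {'fov_y': 51.5831553749455, 'cx': 317.77378355229285, 'cy': 249.0679188007825, 'origin': array([1218.37228343,  -57.94818158, 1153.17262115]), 'orientation': array([ 0.58477813, -0.01329404,  1.47124098])}
side {'fov_y': 55.30034138139058, 'cx': 329.55110268813013, 'cy': 239.08095740973204, 'origin': array([328.08472657, 788.1204847 , 960.70671175]), 'orientation': array([ 0.72001621,  0.00865905, -2.86157369])}
wrist {'fov_y': 65.70646984690485, 'cx': 315.7604792103956, 'cy': 235.48396562270665, 'hand_eye': array([[ 9.99999915e-01,  3.97861605e-04,  1.10320077e-04,
         8.39103751e-01],
       [ 4.12432283e-04, -9.50264342e-01, -3.11444231e-01,
        -7.98334563e+01],
       [-1.90784658e-05,  3.11444250e-01, -9.50264426e-01,
        -1.41435134e+02],
       [ 0.00000000e+00,  0.00000000e+00,  0.00000000e+00,
         1.00000000e+00]])}
```

View pics/a_scene.png

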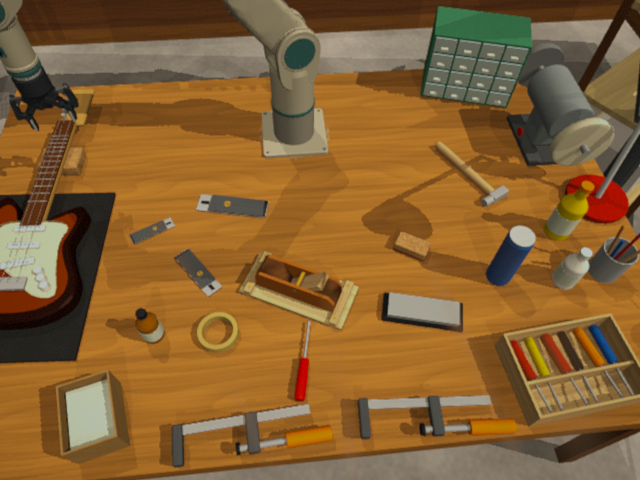

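View pics/a_side.png

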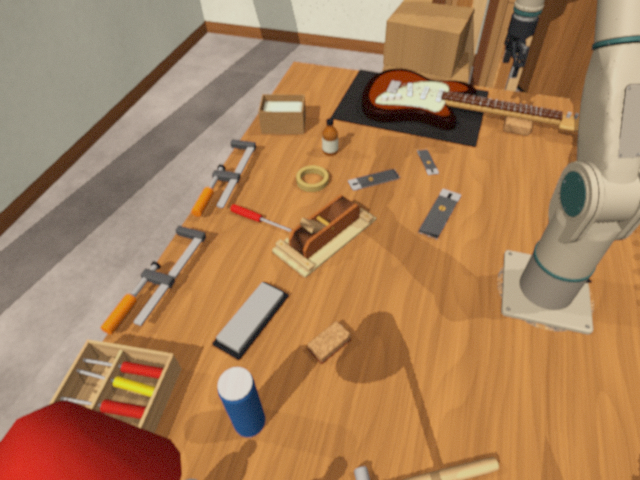

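View pics/a_wrist.png

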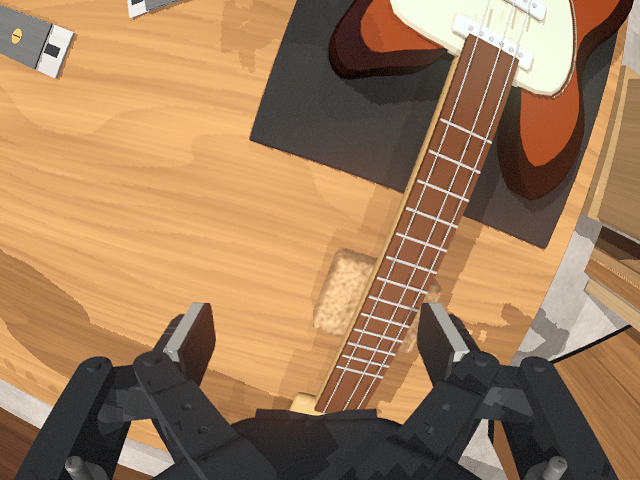

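```bash
cat > h.py <<'E'
import numpy as np, cv2
from scipy.spatial.transform import Rotation as Rn
from cell import ctrl,get_image,job,models
def rpy(o): return Rn.from_euler('xyz',o).as_matrix()
def cam(name,d=None,st=None):
    if d is None:
        st=ctrl.read_state(); d=get_image(name)
    f=240/np.tan(np.radians(d["fov_y"])/2)
    if name=="wrist":
        T=np.eye(4);T[:3,:3]=rpy(st["tool_rot"]);T[:3,3]=st["eef_pos"]
        T=T@d["hand_eye"]
        return dict(fish=True,f=f,c=(d["cx"],d["cy"]),R=T[:3,:3],t=T[:3,3],img=d["color"])
    return dict(fish=False,f=f,c=(d["cx"],d["cy"]),R=rpy(d["orientation"]),t=np.array(d["origin"]),img=d["color"])
def proj(c,P):
    P=np.atleast_2d(P).astype(float); p=(P-c["t"])@c["R"]; p=p*[1,-1,-1]
    if c["fish"]:
        r=np.hypot(p[:,0],p[:,1])+1e-12; th=np.arctan2(r,p[:,2]); q=p[:,:2]/r[:,None]*th[:,None]
    else: q=p[:,:2]/p[:,2:]
    return q*c["f"]+np.array(c["c"])
def ray(c,uv):
    q=(np.atleast_2d(uv)-np.array(c["c"]))/c["f"]
    if c["fish"]:
        r=np.hypot(q[:,0],q[:,1])+1e-12
        d=np.c_[q/r[:,None]*np.sin(r)[:,None],np.cos(r)]
    else: d=np.c_[q,np.ones(len(q))]
    d=d*[1,-1,-1]; d/=np.linalg.norm(d,axis=1)[:,None]
    return d@c["R"].T
def onz(c,uv,z=0):
    d=ray(c,uv); s=(z-c["t"][2])/d[:,2]; return c["t"]+d*s[:,None]
E
python3 - <<'E'
from h import *
for n in ["scene","side"]:
    c=cam(n)
    for th,z in [("iron",4),("wedge",50),("plane",12),("board",12),("crossbar",50),("bed",12),("iron_edge",4.5),("iron_center",4),("wedge_tip",12),("wedge_center",50),("sanding_block",14),("whetstone",14),("spray_can",0),("oil_bottle",0),("screwdriver",8),("tape_roll",12)]:
        for r in models.place_of(n,th):
            print(n,th,round(r["score"],2),np.round(r["uv"]),onz(c,r["uv"],z)[0].round())
    for r in models.cut_out(n,"iron"):
        m=r["pixels"].astype(np.uint8); ys,xs=np.nonzero(m)
        w=onz(c,np.c_[xs,ys],5)[:,:2]
        rect=cv2.minAreaRect(w.astype(np.float32)); print("IRON",round(r["score"],2),np.round(r["uv"]),rect)
E
```

```text
scene iron 0.63 [201. 274.] [ 514. -287.    4.]
scene iron 0.62 [233. 208.] [ 295. -201.    4.]
scene iron 0.56 [151. 228.] [ 348. -431.    4.]
scene wedge 0.66 [308. 282.] [592.  -7.  50.]
scene plane 0.72 [292. 291.] [592. -48.  12.]
scene plane 0.66 [412. 251.] [499. 291.  12.]
scene board 0.81 [291. 289.] [585. -50.  12.]
scene board 0.18 [422. 310.] [679. 280.  12.]
scene crossbar 0.49 [302. 286.] [600. -22.  50.]
scene crossbar 0.35 [198. 273.] [ 539. -285.   50.]
scene crossbar 0.18 [290. 288.] [605. -54.  50.]
scene iron_edge 0.83 [177. 251.] [ 436. -355.    4.]
scene iron_edge 0.6 [267. 204.] [ 291. -100.    4.]
scene iron_center 0.67 [232. 205.] [ 286. -202.    4.]
scene iron_center 0.61 [198. 270.] [ 500. -296.    4.]
scene iron_center 0.57 [151. 229.] [ 353. -430.    4.]
scene wedge_tip 0.78 [292. 284.] [573. -46.  12.]
scene wedge_center 0.6 [293. 286.] [599. -44.  50.]
scene wedge_center 0.59 [305. 283.] [594. -13.  50.]
scene sanding_block 0.87 [408. 250.] [494. 281.  14.]
scene sanding_block 0.27 [289. 288.] [583. -54.  14.]
scene whetstone 0.81 [422. 312.] [683. 278.
[... 1648 characters left out ...]
5.] [483. 303.  14.]
side whetstone 0.91 [253. 323.] [667. 296.  14.]
side spray_can 0.83 [249. 422.] [590. 510.   0.]
side oil_bottle 0.68 [329. 151.] [ 680. -399.    0.]
side screwdriver 0.93 [259. 220.] [783. -29.   8.]
side tape_roll 0.95 [315. 181.] [ 676. -229.   12.]
side tape_roll 0.44 [368. 179.] [ 519. -279.   12.]
IRON 0.88 [374. 179.] ((503.5639953613281, -292.5348205566406), (161.7839813232422, 55.35471725463867), 35.4775505065918)
IRON 0.88 [442. 215.] ((287.50238037109375, -198.78469848632812), (208.71774291992188, 62.35625457763672), 76.74345397949219)
IRON 0.49 [427. 166.] ((354.9222717285156, -421.4474182128906), (36.191123962402344, 125.05768585205078), 26.646669387817383)
```

Run:
```python
from h import *
c=cam("scene"); s=cam("side")
a=cv2.resize(c["img"][150:350,120:370],None,fx=3,fy=3,interpolation=cv2.INTER_CUBIC); cv2.imwrite("pics/b_scene.png",a)
b=cv2.resize(s["img"][130:290,240:480],None,fx=3,fy=3,interpolation=cv2.INTER_CUBIC); cv2.imwrite("pics/b_side.png",b)
```

```text
(no output)
```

View pics/b_scene.png

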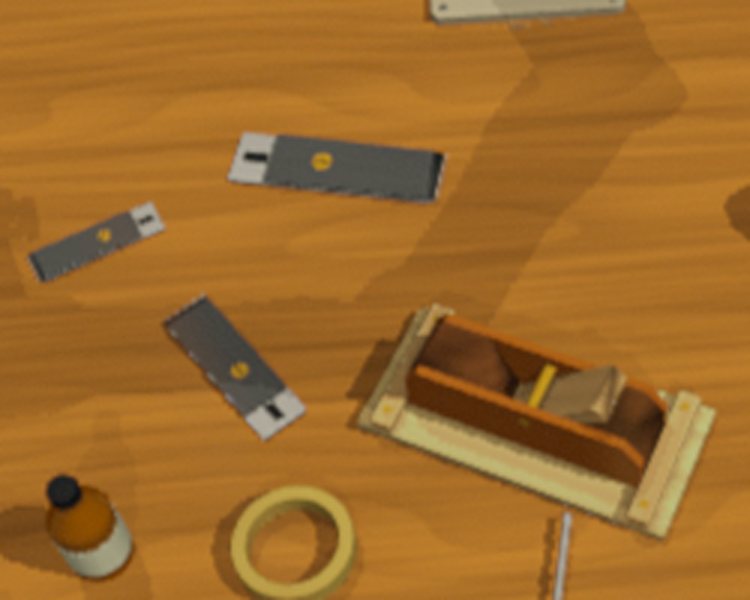

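View pics/b_side.png

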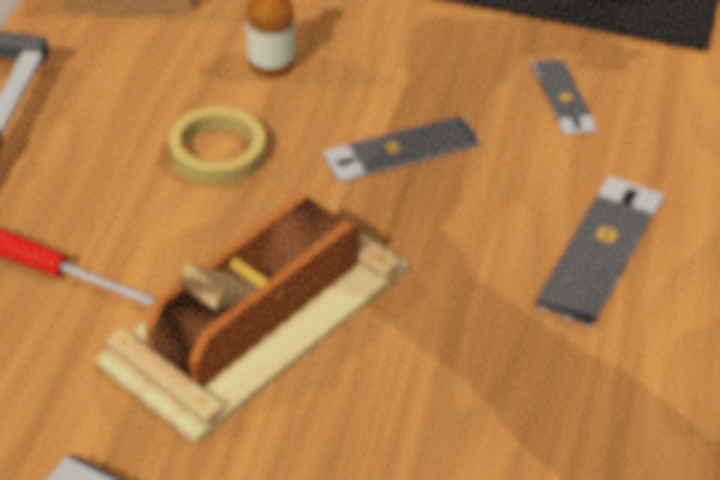

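Run:
```python
from h import *
from scipy.optimize import least_squares
c=cam("scene"); s=cam("side")
# (plane-frame corner) y up: y_plane = z x x
sc={(-125,-65):(240.7,291.7),(160,-65):(341,329),(160,65):(358.3,286.7),(-125,65):(265.7,251.7)}
sd={(-125,65):(375.7,218.3),(160,65):(306,276),(160,-65):(272.3,250.7)}
def P(p,xy):
    x,y,a=p; return [x+np.cos(a)*xy[0]-np.sin(a)*xy[1], y+np.sin(a)*xy[0]+np.cos(a)*xy[1],12]
def res(p,which=(1,1)):
    r=[]
    if which[0]: r+=[proj(c,P(p,k))[0]-v for k,v in sc.items()]
    if which[1]: r+=[proj(s,P(p,k))[0]-v for k,v in sd.items()]
    return np.ravel(r)
for w in [(1,1),(1,0),(0,1)]:
    q=least_squares(res,[585,-40,1.3],args=(w,)); print(w,q.x.round(3),np.degrees(q.x[2]),q.fun.round(1))
```

```text
(1, 1) [576.673 -40.971   1.085] 62.16372265278455 [-0.5 -2.1  1.5 -0.9  1.5 -0.7 -3.8 -0.6 -0.1 -0.1 -1.9  0.3 -1.7 -1. ]
(1, 0) [579.404 -40.446   1.071] 61.37859736517785 [-0.3 -1.9  1.2  0.7  1.9  0.9 -3.  -0.2]
(0, 1) [574.295 -41.6     1.101] 63.077241252612964 [ 0.4 -0.6 -0.   0.7 -0.4 -0.3]
```

move_arm(
  moves=[
    [[-0.06,-0.07,-0.015,0,0,-0.1],[-0.484,-0.566,-0.1,0,0,-0.81],[-0.484,-0.566,-0.1,0,0,-0.81],[-0.484,-0.566,-0.1,0,0,-0.81],[-0.484,-0.566,-0.1,0,0,-0.81],[-0.484,-0.566,-0.1,0,0,-0.81],[-0.484,-0.566,-0.1,0,0,-0.81],[-0.484,-0.566,-0.1,0,0,-0.81],[-0.484,-0.566,-0.1,0,0,-0.81],[-0.484,-0.566,-0.1,0,0,-0.81],[-0.484,-0.566,-0.1,0,0,-0.81],[-0.484,-0.566,-0.1,0,0,-0.81],[-0.484,-0.566,-0.1,0,0,-0.81],[-0.484,-0.566,-0.1,0,0,-0.81],[-0.484,-0.566,-0.1,0,0,-0.81]],
  ],
)

```text
clock: 4.03
eef_pos: [589.1, -12.5, 331.2]
tool_rot: [3.14, 0.0, -0.496]
force: [-0.1, -0.5, 0.9]
width: 85.4
```

Run:
```python
from h import *
import pickle
w=cam("wrist"); pickle.dump((w,ctrl.read_state()),open("w1.pkl","wb"))
cv2.imwrite("pics/c_wrist.png",w["img"]); print(ctrl.read_state()["qpos"].round(3))
```

```text
[ 0.175  0.46  -0.314  1.548  0.151  1.158 -0.665]
```

View pics/c_wrist.png

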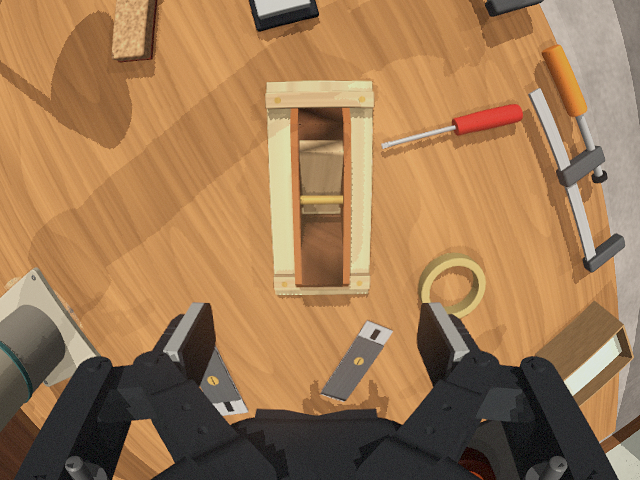

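Run:
```python
from h import *
import pickle
w,_=pickle.load(open("w1.pkl","rb"))
a=w["img"][70:305,250:390]; cv2.imwrite("pics/d1.png",cv2.resize(a,None,fx=4.2,fy=2.5,interpolation=cv2.INTER_CUBIC))
a=w["img"][310:410,310:400]; cv2.imwrite("pics/d2.png",cv2.resize(a,None,fx=6,fy=6,interpolation=cv2.INTER_CUBIC))
```

```text
(no output)
```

View pics/d1.png

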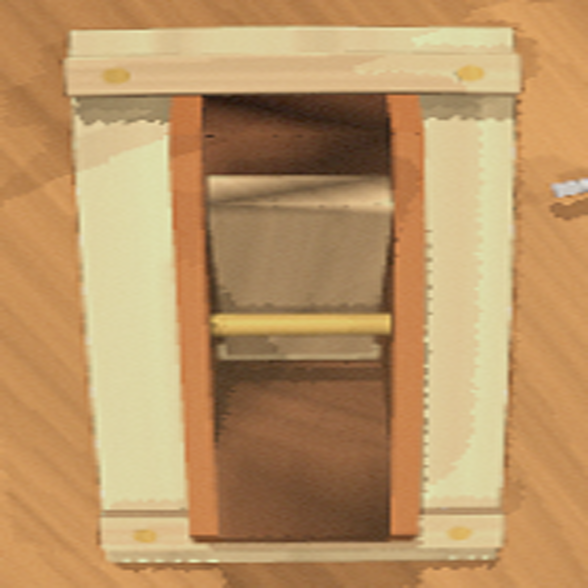

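View pics/d2.png

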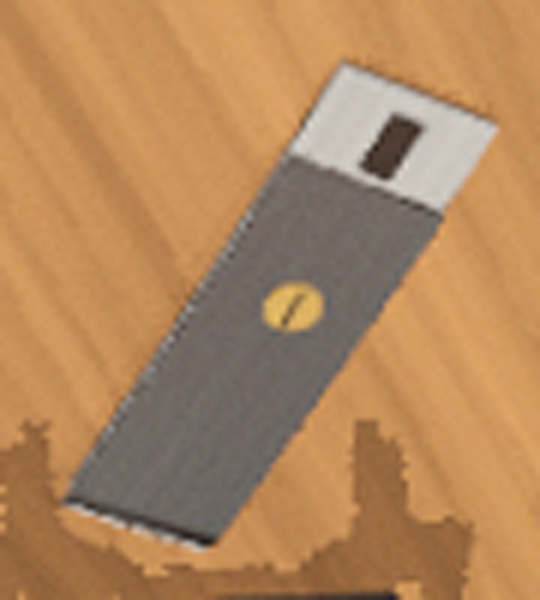

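```bash
cat > fit.py <<'E'
from h import *
from scipy.optimize import least_squares
C40,S40=np.cos(np.radians(40)),np.sin(np.radians(40))
def bed2plane(b): b=np.asarray(b,float); return np.array([b[0]*C40-b[2]*S40,b[1],12+b[0]*S40+b[2]*C40])
def toW(p,X):
    x,y,a=p; return np.array([x+np.cos(a)*X[0]-np.sin(a)*X[1], y+np.sin(a)*X[0]+np.cos(a)*X[1],X[2]])
E
python3 - <<'E'
from fit import *
import pickle
w,_=pickle.load(open("w1.pkl","rb"))
pts=[((160,65,12),(266.7,82.5)),((160,-65,12),(371.9,82.5)),((-125,65,12),(274.5,294)),((-125,-65,12),(368.3,293.5)),
 (bed2plane((45,24.5,22)),(300.2,199.6)),(bed2plane((45,-24.5,22)),(342.9,199.2))]
def res(p): return np.ravel([proj(w,toW(p,k))[0]-v for k,v in pts])
q=least_squares(res,[577,-41,1.085]); print(q.x.round(3),np.degrees(q.x[2]),q.fun.round(1))
p=q.x
wp=[((120,22,0),(299.3,140.8)),((120,-22,0),(342.6,140.8)),((120,22,20.7),(300.5,152)),((120,-22,20.7),(343.6,152))]
def rw(v):
    r=[]
    for k,uv in wp:
        b=[v[0]+np.cos(v[2])*k[0]-np.sin(v[2])*k[1],v[1]+np.sin(v[2])*k[0]+np.cos(v[2])*k[1],k[2]]
        r.append(proj(w,toW(p,bed2plane(b)))[0]-uv)
    return np.ravel(r)
q2=least_squares(rw,[0,0,0]); print("wedge",q2.x.round(3),q2.fun.round(1))
ip=[((80,22.5,4.5),(367.2,320)),((80,-22.5,4.5),(393,331.2)),((-80,22.5,4.5),(320.8,393.3)),((-80,-22.5,4.5),(345.3,401.2)),((52,22.5,8),(358,335.3)),((52,-22.5,8),(383.8,346.2))]
def ri(v): return np.ravel([proj(w,toW(v,k))[0]-uv for k,uv in ip])
q3=least_squares(ri,[503,-292,.62]); print("iron",q3.x.round(3),q3.fun.round(1))
E
```

```text
[578.835 -46.162   1.086] 62.20938280851446 [-0.5 -0.8  1.1 -1.7  0.4  1.3 -0.4  0.8 -0.3  0.4 -0.2  0.4]
wedge [-0.832  1.305 -0.013] [ 0.6 -1.5  0.2 -1.5 -1.1  1.6  0.3  1.6]
iron [ 507.006 -295.797    0.64 ] [-0.1  0.3 -0.1 -0.9 -0.1  0.4 -0.6  0.2  0.5  0.8  0.4 -0.7]
```

```bash
cat >> fit.py <<'E'
def Rbed(a):  # world from bed axes
    x=toW((0,0,a),(C40,0,S40)); y=toW((0,0,a),(0,1,0)); z=np.cross(x,y); return np.c_[x,y,z]
def tool_on_bed(a):
    B=Rbed(a); return np.c_[-B[:,1],-B[:,0],-B[:,2]]
def tool_down(yaw): return rpy([np.pi,0,yaw])
def delta(pos,R,show=True):
    st=ctrl.read_state(); R0=rpy(st["tool_rot"])
    d=R0.T@(np.array(pos)-st["eef_pos"])/1000; rv=Rn.from_matrix(R0.T@R).as_rotvec()
    if show: print("t",round(float(st["clock"]),2),"delta",d.round(4),rv.round(4),"F",st["force"].round(1),"q",st["qpos"].round(2))
    return d,rv
def inbed(p,st=None):
    st=st or ctrl.read_state(); B=Rbed(p[2]); o=np.array([p[0],p[1],12.])
    R0=rpy(st["tool_rot"])
    return B.T@(st["eef_pos"]-o), Rn.from_matrix(tool_on_bed(p[2]).T@R0).as_rotvec()
PL=(578.8,-46.2,1.0857)
def bedW(p,b): return toW(p,bed2plane(b))
E
python3 - <<'E'
from fit import *
delta(bedW(PL,(108,0,80)),tool_on_bed(PL[2]))
E
```

```text
t 4.08 delta [0.0067 0.0032 0.1886] [ 0.6993 -0.0038 -0.0104] F [-0.9  0.3  0.8] q [ 0.17  0.46 -0.31  1.55  0.15  1.16 -0.67]
```

move_arm(
  moves=[
    [[0.002,0.001,0.05,0.18,0,0],[0.004,0.002,0.1,0.36,0,-0.005],[0.006,0.003,0.15,0.54,-0.002,-0.01],[0.007,0.003,0.189,0.699,-0.004,-0.01],[0.007,0.003,0.189,0.699,-0.004,-0.01],[0.007,0.003,0.189,0.699,-0.004,-0.01]],
  ],
  jaw=0.8,
)

```text
clock: 4.82
eef_pos: [595.5, -16.0, 144.4]
tool_rot: [-2.444, -0.002, -0.482]
force: [1.4, 1.3, 1.1]
width: 68.5
```

Run:
```python
from fit import *
import pickle
w=cam("wrist"); pickle.dump((w,ctrl.read_state()),open("w2.pkl","wb"))
cv2.imwrite("pics/e_wrist.png",w["img"])
delta(bedW(PL,(108,0,80)),tool_on_bed(PL[2])); print(ctrl.read_state()["eef_pos"])
```

```text
t 4.88 delta [-0.0012  0.0058 -0.0001] [ 0.0009 -0.0014  0.0086] F [-0.5 -0.1  0.7] q [ 0.86  0.85 -0.8   1.96 -0.31  0.38  0.11]
[596.48945153 -15.02234776 146.30742771]
```

View pics/e_wrist.png

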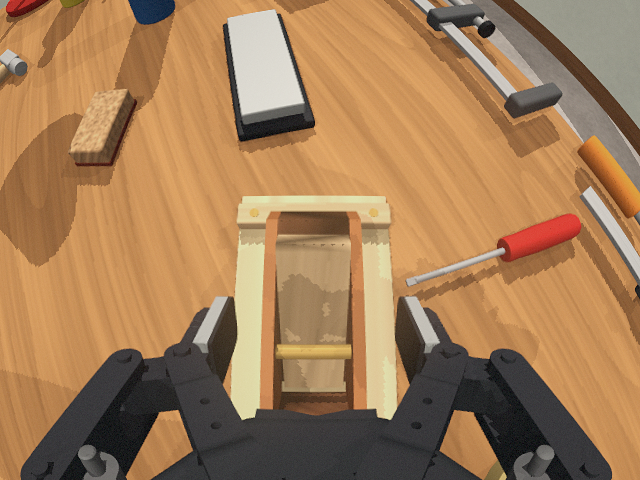

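```bash
cat >> fit.py <<'E'
def overlay(w,p,wv=(0,0,0),name="x",crop=(200,420,180,440),sc=3,ironpose=None):
    im=w["img"].copy(); y0,y1,x0,x1=crop
    im=cv2.resize(im[y0:y1,x0:x1],None,fx=sc,fy=sc,interpolation=cv2.INTER_CUBIC)
    def L(pts,col):
        uv=proj(w,[bedW(p,b) if isb else b for isb,b in pts]); uv=((uv-[x0,y0]+.5)*sc).round().astype(int)
        for a,b in zip(uv[:-1],uv[1:]): cv2.line(im,tuple(map(int,a)),tuple(map(int,b)),col,1)
    L([(1,(45,24.5,22)),(1,(45,-24.5,22))],(255,0,255))
    cy=lambda x,y,z:(0,toW(p,(x,y,z)))
    L([cy(160,65,12),cy(160,-65,12),cy(-125,-65,12),cy(-125,65,12),cy(160,65,12)],(0,255,0))
    L([(1,(96,24.5,0)),(1,(96,-24.5,0)),(1,(0,-24.5,0)),(1,(0,24.5,0)),(1,(96,24.5,0))],(255,255,0))
    if wv is not None:
        def W(k): return (1,(wv[0]+np.cos(wv[2])*k[0]-np.sin(wv[2])*k[1],wv[1]+np.sin(wv[2])*k[0]+np.cos(wv[2])*k[1],(wv[3] if len(wv)>3 else 0)+k[2]))
        L([W(k) for k in [(120,22,0),(120,-22,0),(120,-22,20.7),(120,22,20.7),(120,22,0)]],(0,0,255))
        L([W(k) for k in [(120,22,20.7),(0,22,6),(0,-22,6),(120,-22,20.7)]],(0,0,255))
    cv2.imwrite(f"pics/{name}.png",im)
E
python3 - <<'E'
from fit import *
import pickle
w,st=pickle.load(open("w2.pkl","rb"))
overlay(w,PL,name="f1",crop=(190,410,225,415))
E
```

```text
(no output)
```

View pics/f1.png

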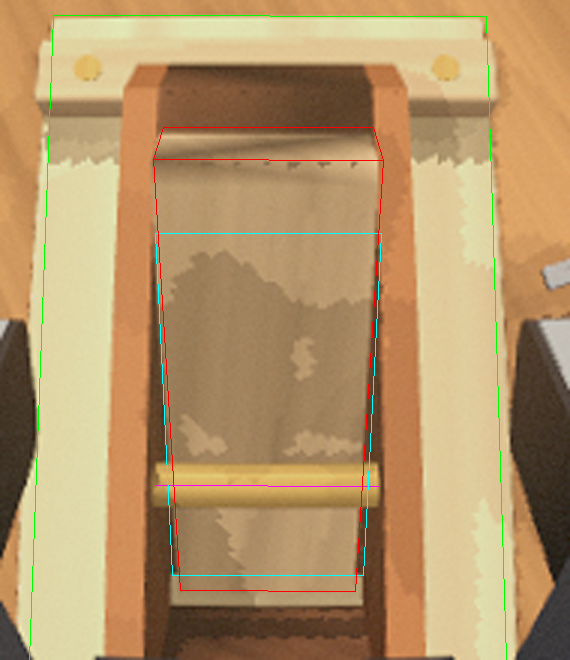

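move_arm(
  moves=[
    [[-0.001,0.002,0.025,0,0,0],[-0.001,0.004,0.05,0,0,0.004],[-0.001,0.004,0.05,0,0,0.004],[-0.001,0.004,0.05,0,0,0.004]],
  ],
  jaw=0.75,
)

```text
clock: 5.38
eef_pos: [608.7, 10.6, 104.9]
tool_rot: [-2.444, -0.004, -0.483]
force: [-0.6, -0.4, 1.0]
width: 64.2
```

Run:
```python
from fit import *
delta(bedW(PL,(108.5,0,1)),tool_on_bed(PL[2])); print(inbed(PL))
```

```text
t 5.38 delta [-0.      0.0004  0.0289] [ 0.0009 -0.0014  0.0045] F [-0.6 -0.4  1. ] q [ 0.79  0.93 -0.78  1.96 -0.31  0.28  0.11]
(array([1.08908292e+02, 6.36267588e-03, 2.99191305e+01]), array([-0.00091882,  0.00140375, -0.00450785]))
```

move_arm(
  moves=[
    [[0,0,0.01,0,0,0.004],[0,0,0.02,0,0,0.004],[0,0,0.028,0,0,0.004],[0,0,0.029,0,0,0.004]],
  ],
  jaw=0.7,
)

```text
clock: 5.88
eef_pos: [615.5, 27.1, 78.6]
tool_rot: [-2.442, 0.007, -0.488]
force: [0.2, -0.5, -0.4]
width: 59.8
```

Run:
```python
from fit import *
delta(bedW(PL,(108.5,0,1)),tool_on_bed(PL[2])); print(inbed(PL))
w=cam("wrist"); cv2.imwrite("pics/g_wrist.png",w["img"]); overlay(w,PL,name="g1",crop=(190,430,190,440))
```

```text
t 5.88 delta [ 0.0017 -0.0029 -0.0027] [-0.0011  0.0033 -0.0068] F [ 0.2 -0.5 -0.4] q [ 0.74  0.97 -0.75  1.96 -0.4   0.23  0.19]
(array([105.6039547 ,   1.72400854,  -1.72031428]), array([ 0.00109248, -0.0033117 ,  0.0067874 ]))
```

View pics/g1.png

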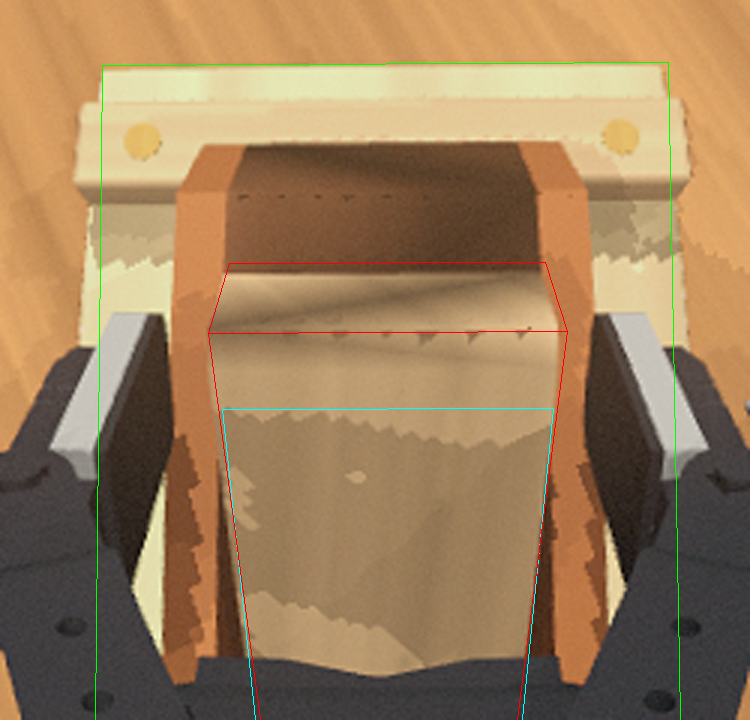

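move_arm(
  moves=[
    [[0.001,-0.001,-0.003,-0.04,0,0],[0.001,-0.003,-0.006,-0.1,0,0],[0.001,-0.003,-0.006,-0.16,0,0],[0.001,-0.003,-0.006,-0.16,0,0]],
  ],
)

```text
clock: 6.42
eef_pos: [616.7, 26.2, 87.0]
tool_rot: [-2.602, 0.003, -0.486]
force: [-0.2, 0.1, 0.4]
width: 59.6
```

Run:
```python
from fit import *
delta(bedW(PL,(109,0,1)),tool_on_bed(PL[2])); print(inbed(PL))
```

```text
t 6.42 delta [0.0002 0.0012 0.0042] [ 0.1586  0.0021 -0.0022] F [-0.2  0.1  0.4] q [ 0.54  0.84 -0.55  1.93 -0.39  0.31  0.07]
(array([110.83944206,   0.22006593,   4.93448936]), array([-0.15858994, -0.00210311,  0.00215963]))
```

move_arm(
  moves=[
    [[0,0.001,0.003,0,0,0],[0,0.002,0.006,0,0,0],[0,0.002,0.006,0,0,0]],
  ],
)

```text
clock: 6.8
eef_pos: [616.0, 25.2, 78.6]
tool_rot: [-2.602, 0.007, -0.49]
force: [0.1, -0.1, 0.5]
width: 59.7
```

move_arm(
  moves=[
    [[0,0,0,0,0,0],[0,0,0,0,0,0],[0,0,0,0,0,0],[0,0,0,0,0,0],[0,0,0,0,0,0]],
  ],
  jaw=0.3,
)

```text
clock: 7.42
eef_pos: [616.4, 25.4, 79.5]
tool_rot: [-2.603, 0.005, -0.489]
force: [-3.0, -3.2, 2.1]
width: 43.0
```

Run:
```python
from fit import *
delta(bedW(PL,(109,0,1)),tool_on_bed(PL[2])); print(inbed(PL))
w=cam("wrist"); cv2.imwrite("pics/h_wrist.png",w["img"]);overlay(w,PL,name="h1",crop=(190,430,190,440))
```

```text
t 7.42 delta [ 0.0001 -0.0034 -0.0018] [ 0.1597  0.0022 -0.0063] F [-3.  -3.2  2.1] q [ 0.54  0.85 -0.55  1.93 -0.39  0.3   0.07]
(array([ 1.05368073e+02,  1.03486976e-01, -2.74714959e-01]), array([-0.15967602, -0.00220347,  0.00625583]))
```

View pics/h1.png

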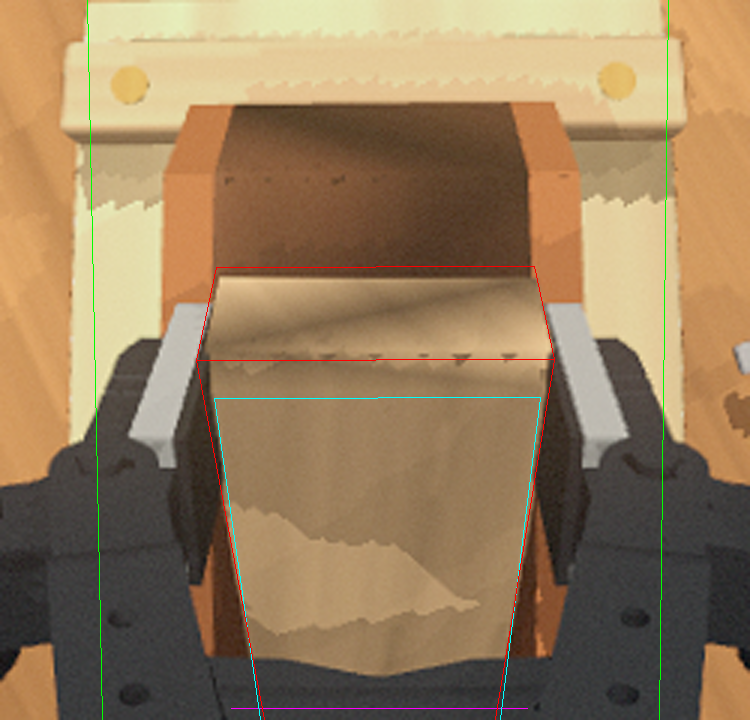

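move_arm(
  moves=[
    [[0,-0.006,-0.002,0,0,0],[0,-0.015,-0.004,0,0,0],[0,-0.03,-0.006,0,0,0],[0,-0.05,-0.009,0,0,0],[0,-0.07,-0.013,0,0,0],[0,-0.09,-0.017,0,0,0],[0,-0.09,-0.017,0,0,0]],
  ],
)

```text
clock: 8.35
eef_pos: [650.2, 88.6, 142.5]
tool_rot: [-2.601, 0.002, -0.486]
force: [0.3, -0.3, -0.8]
width: 42.8
```

Run:
```python
from fit import *
a=PL[2]-np.pi/2; print("yaw",a)
R=tool_down(a)@Rn.from_rotvec([-.16,0,0]).as_matrix()
delta((491.4,120.7,70),R); print(inbed(PL))
w=cam("wrist"); cv2.imwrite("pics/i_wrist.png",w["img"])
```

```text
yaw -0.48509632679489645
t 8.35 delta [-0.1552  0.0767  0.0389] [-0.7008  0.0023 -0.0009] F [ 0.3 -0.3 -0.8] q [ 0.39  0.75 -0.49  1.85 -0.42  0.4  -0.06]
(array([200.75288448,  -0.29551757,   1.90024482]), array([-0.15734015, -0.00172836,  0.00174894]))
```

View pics/i_wrist.png

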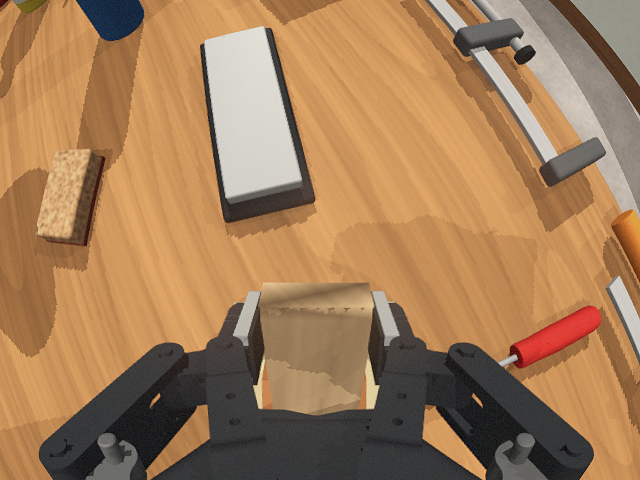

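move_arm(
  moves=[
    [[0,-0.02,-0.034,0,0,0],[-0.05,0,-0.02,-0.18,0,0],[-0.1,0.03,0,-0.36,0,0],[-0.155,0.061,0.013,-0.54,0,0],[-0.155,0.061,0.013,-0.7,0.002,0],[-0.155,0.077,0.039,-0.7,0.002,0],[-0.155,0.077,0.039,-0.7,0.002,0],[-0.155,0.077,0.039,-0.7,0.002,0]],
  ],
)

```text
clock: 9.4
eef_pos: [490.4, 116.5, 68.6]
tool_rot: [2.98, 0.003, -0.492]
force: [0.6, -0.1, -1.1]
width: 42.7
```

Run:
```python
from fit import *
a=PL[2]-np.pi/2
R=tool_down(a)@Rn.from_rotvec([-.16,0,0]).as_matrix()
delta((491.4,120.7,4),R)
c=cam("side"); cv2.imwrite("pics/j_side.png",cv2.resize(c["img"][100:400,200:500],None,fx=2,fy=2))
```

```text
t 9.4 delta [-0.0009 -0.0145  0.0631] [ 0.0015  0.0045 -0.0065] F [ 0.6 -0.1 -1.1] q [-0.5   0.74  0.21  1.95 -0.07  0.59 -0.77]
```

View pics/j_side.png

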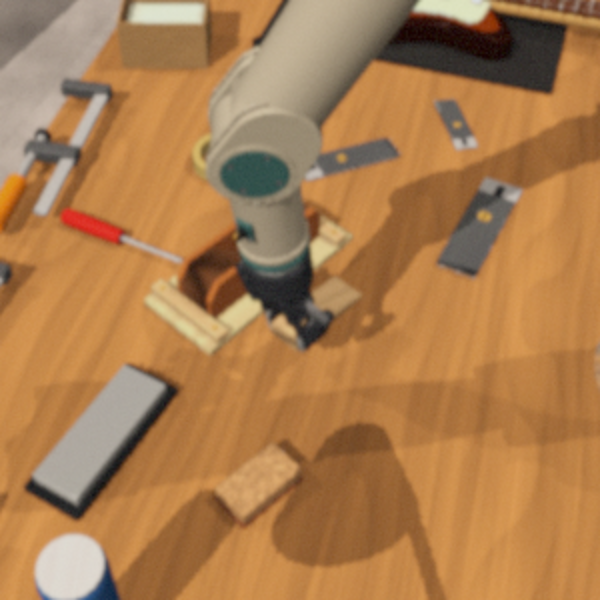

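move_arm(
  moves=[
    [[-0.001,-0.008,0.03,0,0.004,-0.006],[-0.001,-0.014,0.05,0,0.004,-0.006],[-0.001,-0.0145,0.058,0,0.004,-0.006],[-0.001,-0.0145,0.061,0,0.004,-0.006],[-0.001,-0.0145,0.063,0,0.004,-0.006],[-0.001,-0.0145,0.063,0,0.004,-0.006]],
  ],
)

```text
clock: 10.2
eef_pos: [491.4, 122.7, 4.3]
tool_rot: [2.981, -0.0, -0.483]
force: [-0.3, -0.5, -0.6]
width: 42.7
```

Run:
```python
from fit import *
a=PL[2]-np.pi/2
R=tool_down(a)@Rn.from_rotvec([-.16,0,0]).as_matrix()
delta((491.4,120.7,1.5),R)
w=cam("wrist"); cv2.imwrite("pics/k_wrist.png",w["img"])
```

```text
t 10.2 delta [0.0009 0.0013 0.003 ] [ 0.0003 -0.0004  0.0023] F [-0.3 -0.5 -0.6] q [-0.5   0.85  0.19  1.96 -0.08  0.46 -0.77]
```

View pics/k_wrist.png

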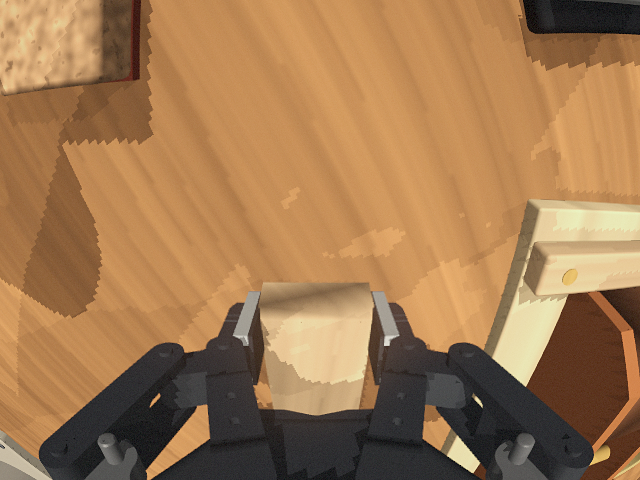

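move_arm(
  moves=[
    [[0,0,0.0012,0,0,0],[0,0,0.0025,0,0,0],[0,0,0.0025,0,0,0]],
  ],
)

```text
clock: 10.62
eef_pos: [490.8, 122.4, 1.2]
tool_rot: [2.98, 0.001, -0.482]
force: [0.6, -0.3, -0.3]
width: 42.5
```

move_arm(
  moves=[
    [[0,0,0,0,0,0],[0,0,0,0,0,0],[0,0,0,0,0,0]],
  ],
  jaw=0.8,
)

```text
clock: 11.0
eef_pos: [491.0, 122.4, 1.3]
tool_rot: [2.981, 0.0, -0.482]
force: [0.2, 0.1, -0.0]
width: 68.3
```

move_arm(
  moves=[
    [[0,0.004,-0.03,0,0,0],[0,0.012,-0.08,0,0,0],[0,0.024,-0.13,0.16,0,0],[0,0.024,-0.15,0.16,0,0]],
  ],
)

```text
clock: 11.5
eef_pos: [491.2, 118.7, 156.3]
tool_rot: [-3.14, -0.002, -0.489]
force: [0.3, -0.2, 0.8]
width: 68.6
```

Run:
```python
from fit import *
import pickle
st=ctrl.read_state(); w=cam("wrist"); pickle.dump((w,st),open("w3.pkl","wb")); cv2.imwrite("pics/l_wrist.png",w["img"])
I=(507,-295.8,.64); x=np.array([np.cos(.64),np.sin(.64)])
yaw=.64-np.pi/2
R=tool_down(yaw)@Rn.from_rotvec([-.16,0,0]).as_matrix()
p=np.r_[np.array(I[:2])+42*x,80]; print(p); delta(p,R)
```

```text
[ 540.68802183 -270.71779146   80.        ]
t 11.55 delta [0.2251 0.3245 0.0772] [-0.1623 -0.0386  0.4429] F [1.3 0.7 1.2] q [-0.39  0.53  0.13  1.99 -0.12  0.61 -0.66]
```

View pics/l_wrist.png

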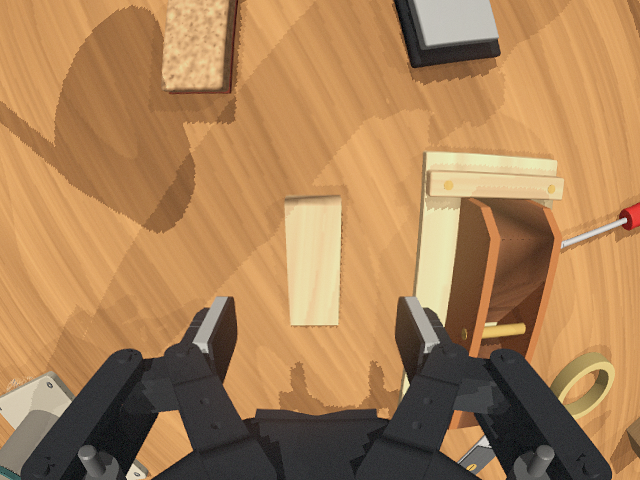

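move_arm(
  moves=[
    [[0.03,0.045,0,0,0,0.06],[0.07,0.1,0,0,0,0.14],[0.11,0.15,0,-0.05,-0.01,0.2],[0.14,0.2,0,-0.1,-0.03,0.3],[0.18,0.26,0.02,-0.16,-0.038,0.38],[0.21,0.3,0.05,-0.162,-0.038,0.443],[0.225,0.3245,0.077,-0.162,-0.0386,0.443],[0.225,0.3245,0.077,-0.162,-0.0386,0.443],[0.225,0.3245,0.077,-0.162,-0.0386,0.443]],
  ],
)

```text
clock: 12.68
eef_pos: [540.0, -267.9, 75.8]
tool_rot: [2.975, 0.004, -0.926]
force: [0.0, 0.6, -0.2]
width: 68.3
```

Run:
```python
from fit import *
import pickle
st=ctrl.read_state(); w=cam("wrist"); pickle.dump((w,st),open("w4.pkl","wb")); cv2.imwrite("pics/m_wrist.png",w["img"])
yaw=.64-np.pi/2
R=tool_down(yaw)@Rn.from_rotvec([-.16,0,0]).as_matrix()
delta((540.7,-270.7,20),R)
ip=[((80,22.5,4.5)),((80,-22.5,4.5)),((-80,22.5,4.5)),((-80,-22.5,4.5)),((52,22.5,8)),((52,-22.5,8))]
print(proj(w,[toW((507,-295.8,.64),k) for k in ip]).round(1))
```

```text
t 12.72 delta [ 0.0029 -0.0074  0.056 ] [0.0053 0.0017 0.0066] F [ 0.4  1.1 -1. ] q [ 0.16  0.82  0.29  1.7  -0.11  0.74 -0.47]
[[279.9 174.4]
 [360.4 175. ]
 [289.4 371.8]
 [346.4 372. ]
 [281.  222.2]
 [358.4 222.7]]
```

View pics/m_wrist.png

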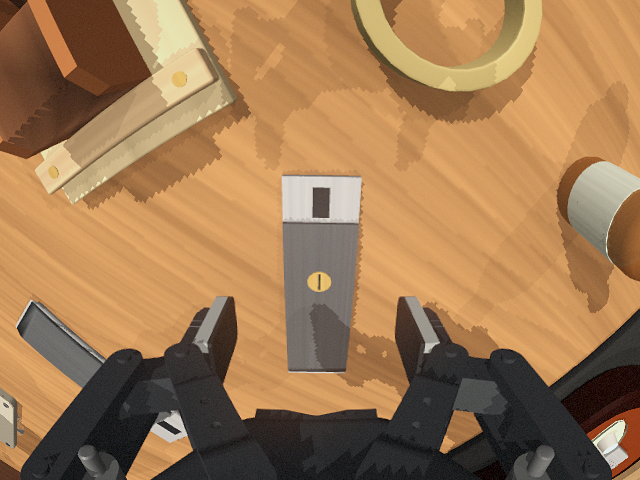

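move_arm(
  moves=[
    [[0.002,-0.004,0.03,0,0,0.004],[0.003,-0.007,0.056,0.004,0,0.006],[0.003,-0.009,0.066,0.004,0,0.006],[0.003,-0.009,0.066,0.004,0,0.006],[0.003,-0.009,0.066,0.004,0,0.006]],
  ],
  jaw=0.7,
)

```text
clock: 13.35
eef_pos: [541.0, -272.7, 11.0]
tool_rot: [2.98, -0.001, -0.932]
force: [0.5, -0.3, 0.5]
width: 59.5
```

Run:
```python
from fit import *
yaw=.64-np.pi/2
R=tool_down(yaw)@Rn.from_rotvec([-.16,0,0]).as_matrix()
delta((540.7,-270.7,0.3),R); print(ctrl.read_state()["eef_pos"])
w=cam("wrist"); cv2.imwrite("pics/n_wrist.png",w["img"])
```

```text
t 13.35 delta [-0.0018 -0.0026  0.0104] [ 0.0011 -0.0005 -0.001 ] F [ 0.5 -0.3  0.5] q [ 0.18  0.92  0.27  1.71 -0.13  0.62 -0.46]
[ 540.99770605 -272.6647738    11.00310911]
```

View pics/n_wrist.png

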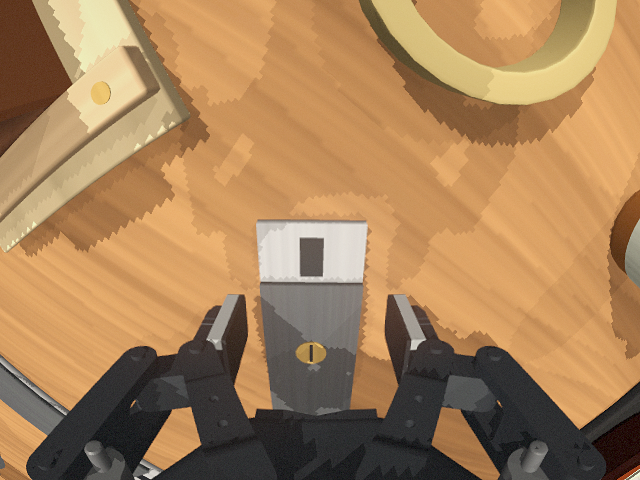

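move_arm(
  moves=[
    [[-0.001,-0.0015,0.005,0,0,0],[-0.0018,-0.0025,0.009,0,0,0],[-0.0018,-0.0025,0.0102,0,0,0],[-0.0018,-0.0025,0.0102,0,0,0]],
  ],
)

```text
clock: 13.9
eef_pos: [539.4, -270.8, -0.8]
tool_rot: [2.979, 0.001, -0.933]
force: [0.6, 0.1, 0.6]
width: 59.9
```

move_arm(
  moves=[
    [[0,0,-0.0005,0,0,0],[0,0,-0.0005,0,0,0],[0,0,-0.0005,0,0,0],[0,0,-0.0005,0,0,0],[0,0,-0.0005,0,0,0]],
  ],
  jaw=0.3,
)

```text
clock: 14.52
eef_pos: [539.7, -270.9, 0.2]
tool_rot: [2.979, 0.001, -0.933]
force: [-0.4, -0.4, 4.9]
width: 42.9
```

move_arm(
  moves=[
    [[0,0.002,-0.01,0,0,0],[0,0.006,-0.04,0,0,0],[0,0.006,-0.04,0,0,0],[0,0.006,-0.04,0,0,0]],
  ],
)

```text
clock: 15.02
eef_pos: [539.6, -270.0, 39.5]
tool_rot: [2.979, 0.002, -0.932]
force: [-0.5, 0.7, -3.9]
width: 42.7
```

Run:
```python
from fit import *
import pickle
delta((540.7,-270.7,0.3),rpy(ctrl.read_state()["tool_rot"])); print(ctrl.read_state()["eef_pos"])
st=ctrl.read_state();w=cam("wrist"); cv2.imwrite("pics/o_wrist.png",w["img"]); pickle.dump((w,st),open("w5.pkl","wb"))
c=cam("side"); cv2.imwrite("pics/o_side.png",cv2.resize(c["img"][100:300,280:480],None,fx=3,fy=3))
```

```text
t 15.03 delta [ 0.0013 -0.0067  0.0386] [0. 0. 0.] F [-0.5  0.7 -3.9] q [ 0.17  0.87  0.28  1.71 -0.12  0.67 -0.47]
[ 539.6452129  -269.95460742   39.51735757]
```

View pics/o_wrist.png

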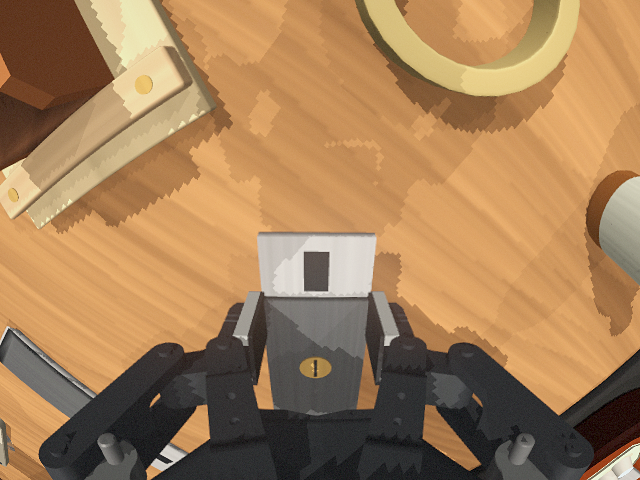

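View pics/o_side.png

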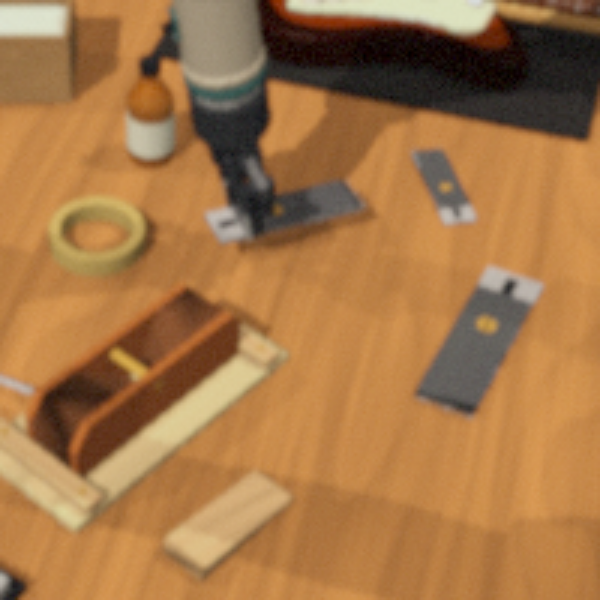

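```bash
cat >> fit.py <<'E'
def Riron_tool(th): # iron axes in tool frame with tool offset th about tool x (neg => -0.16)
    # flat: tool x=-y_i, y=-x_i, z=-z_i ; R_tool = R_flat*Rx(th)
    F=np.array([[0,-1,0],[-1,0,0],[0,0,-1.]])  # columns: tool axes in iron frame
    return (F@Rn.from_rotvec([th,0,0]).as_matrix()).T  # iron->tool
E
python3 - <<'E'
from fit import *
import pickle
w,st=pickle.load(open("w5.pkl","rb"))
R0=rpy(st["tool_rot"]); t0=st["eef_pos"]
def pts(gx,gy,gz,th,K):
    M=Riron_tool(th)
    return [R0@(M@(np.array(k)-[gx,gy,gz]))+t0 for k in K]
K=[(80,22.5,4.5),(80,-22.5,4.5),(52,22.5,8),(52,-22.5,8)]
obs=np.array([(258,233),(376.5,233),(263,296),(371.5,296.5)])
print(proj(w,pts(41,.4,.2,-.16,K)).round(1))
f=lambda v:(proj(w,pts(v[0],v[1],.2,v[2],K))-obs).ravel()
q=least_squares(f,[41,.4,-.16]);print(q.x,q.fun.round(1))
cv2.imwrite("pics/o2.png",cv2.resize(w["img"][220:420,240:400],None,fx=3.5,fy=3.5))
E
```

```text
[[254.7 233. ]
 [375.2 232.9]
 [259.2 298.9]
 [370.9 298.8]]
[40.83308153  1.28932972 -0.14494378] [-0.8 -1.3  0.9 -1.3 -1.6  2.1  1.5  1.5]
```

View pics/o2.png

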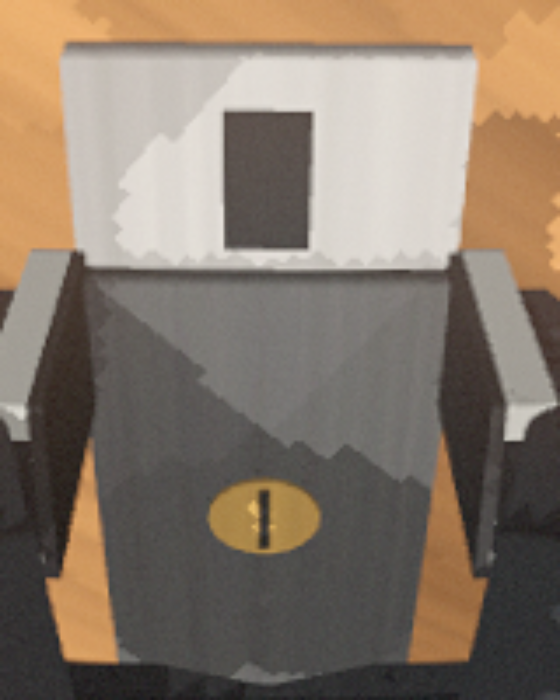

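Run:
```python
from fit import *
R=tool_on_bed(PL[2])@Rn.from_rotvec([-.155,0,0]).as_matrix()
p=bedW(PL,(215,.5,40)); print(p); d,rv=delta(p,R)
R0=rpy(ctrl.read_state()["tool_rot"])
print("up100", R0.T@[0,0,.1])
```

```text
[643.16692014  76.98615133 180.84111381]
t 15.12 delta [-0.217  -0.2634 -0.1864] [ 0.6937 -0.0832 -0.449 ] F [-0.6 -0.5 -3.7] q [ 0.17  0.87  0.28  1.71 -0.12  0.67 -0.47]
up100 [-0.00030626  0.01625284 -0.09866991]
```

move_arm(
  moves=[
    [[0,0.005,-0.03,0,0,0],[0,0.014,-0.08,0,0,0],[0,0.01,-0.13,0,0,-0.03],[-0.025,-0.015,-0.165,0.05,0,-0.1],[-0.06,-0.06,-0.175,0.15,-0.02,-0.17],[-0.095,-0.105,-0.18,0.25,-0.03,-0.24],[-0.13,-0.15,-0.185,0.37,-0.045,-0.31],[-0.165,-0.195,-0.187,0.5,-0.06,-0.38],[-0.195,-0.235,-0.188,0.6,-0.07,-0.43],[-0.212,-0.258,-0.187,0.67,-0.08,-0.449],[-0.217,-0.2634,-0.1864,0.6937,-0.083,-0.449],[-0.217,-0.2634,-0.1864,0.6937,-0.083,-0.449],[-0.217,-0.2634,-0.1864,0.6937,-0.083,-0.449]],
  ],
)

```text
clock: 16.75
eef_pos: [644.1, 75.0, 181.8]
tool_rot: [-2.6, -0.003, -0.487]
force: [0.6, -0.3, -3.8]
width: 42.7
```

Run:
```python
from fit import *
import pickle
R=tool_on_bed(PL[2])@Rn.from_rotvec([-.155,0,0]).as_matrix()
delta(bedW(PL,(215,.5,40)),R); print(inbed(PL))
st=ctrl.read_state();w=cam("wrist"); cv2.imwrite("pics/p_wrist.png",w["img"]); pickle.dump((w,st),open("w6.pkl","wb"))
c=cam("side"); cv2.imwrite("pics/p_side.png",cv2.resize(c["img"][100:300,230:430],None,fx=3,fy=3)); pickle.dump(c,open("s6.pkl","wb"))
c=cam("scene"); cv2.imwrite("pics/p_scene.png",cv2.resize(c["img"][180:340,200:400],None,fx=3.5,fy=3.5)); pickle.dump(c,open("c6.pkl","wb"))
```

```text
t 16.75 delta [-0.0018 -0.0006  0.0015] [ 0.0016 -0.0038  0.0003] F [ 0.6 -0.3 -3.8] q [ 0.32  0.66 -0.34  1.85 -0.61  0.51  0.1 ]
(array([214.64905516,  -1.28697452,  41.60205768]), array([-0.1566005 ,  0.00373827, -0.0005886 ]))
```

View pics/p_wrist.png

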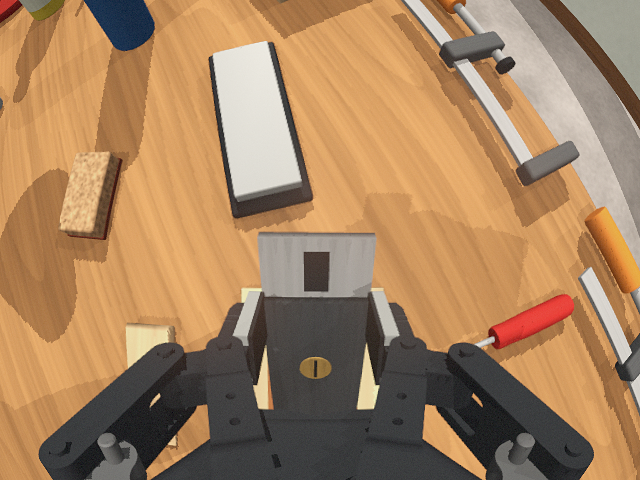

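View pics/p_side.png

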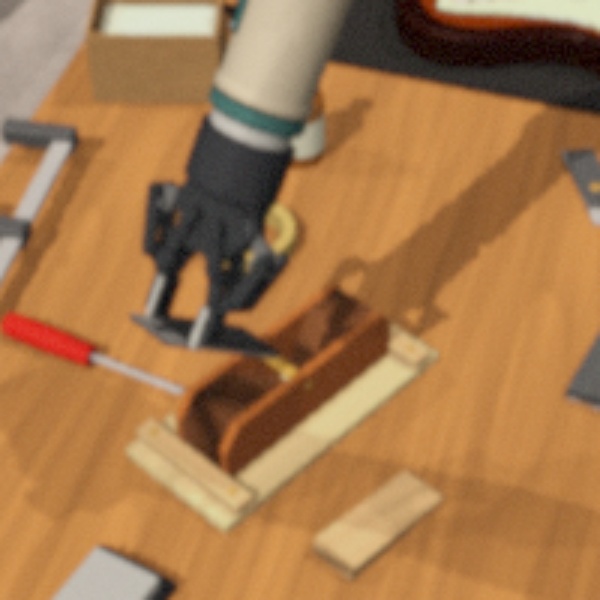

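View pics/p_scene.png

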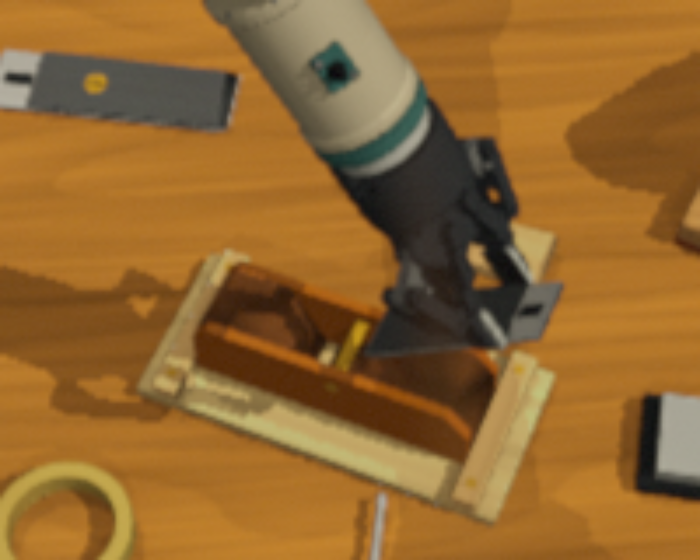

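Run:
```python
from fit import *
import pickle
w,st=pickle.load(open("w6.pkl","rb")); s=pickle.load(open("s6.pkl","rb")); c=pickle.load(open("c6.pkl","rb"))
R0=rpy(st["tool_rot"]); t0=st["eef_pos"]; M=Riron_tool(-.155)
Wp=lambda k:R0@(M@(np.array(k)-[41,.8,.2]))+t0
out=[]
for cc,crop,sc,n in [(s,(100,300,230,430),4,"q_side"),(c,(180,340,200,400),4,"q_scene"),(w,(220,420,100,400),2.5,"q_wrist")]:
    y0,y1,x0,x1=crop
    im=cv2.resize(cc["img"][y0:y1,x0:x1],None,fx=sc,fy=sc,interpolation=cv2.INTER_CUBIC)
    def L(P,col):
        uv=((proj(cc,P)-[x0,y0]+.5)*sc).round().astype(int)
        for a,b in zip(uv[:-1],uv[1:]): cv2.line(im,tuple(map(int,a)),tuple(map(int,b)),col,1)
    L([Wp(k) for k in [(80,22.5,4.5),(80,-22.5,4.5),(-80,-22.5,4.5),(-80,22.5,4.5),(80,22.5,4.5)]],(0,0,255))
    L([toW(PL,k) for k in [(160,65,12),(160,-65,12),(-125,-65,12),(-125,65,12),(160,65,12)]],(0,255,0))
    L([bedW(PL,k) for k in [(45,24.5,22),(45,-24.5,22)]],(255,0,255))
    L([bedW(PL,k) for k in [(96,24.5,0),(96,-24.5,0)]],(255,255,0))
    cv2.imwrite(f"pics/{n}.png",im)
```

```text
(no output)
```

View pics/q_side.png

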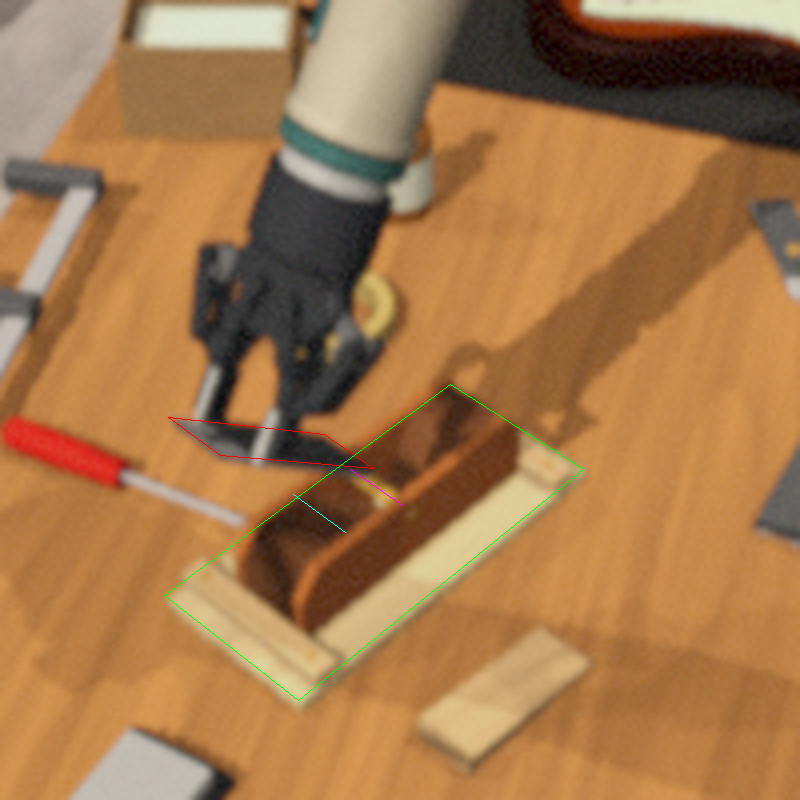

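View pics/q_scene.png

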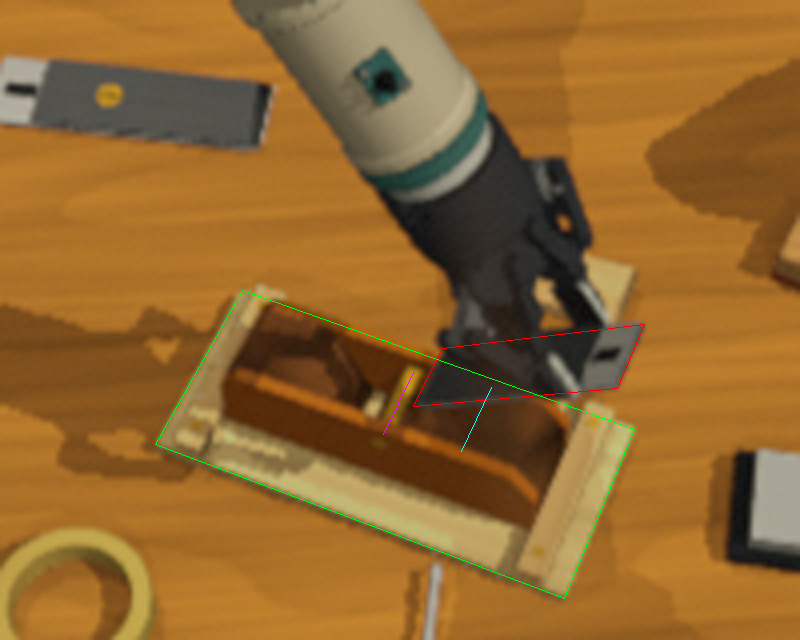

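View pics/q_wrist.png

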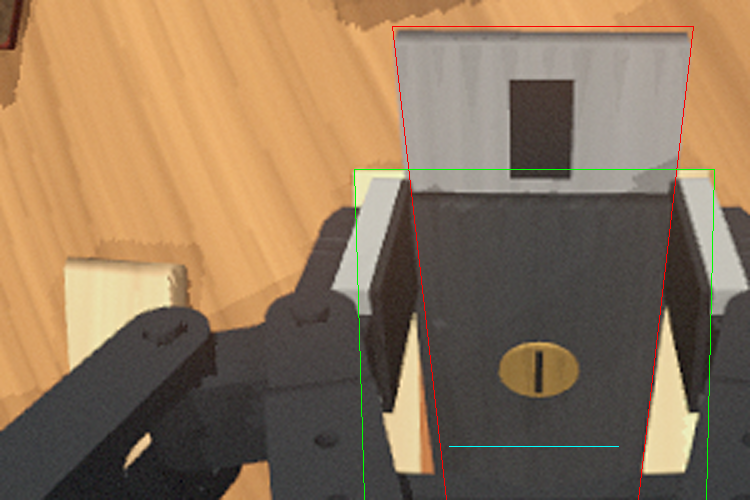

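move_arm(
  moves=[
    [[-0.001,0.008,0.01,0,0.002,0],[-0.002,0.014,0.018,0,0.004,0],[-0.002,0.015,0.022,0,0.004,0],[-0.002,0.015,0.022,0,0.004,0]],
  ],
)

```text
clock: 17.4
eef_pos: [641.2, 76.3, 154.7]
tool_rot: [-2.598, -0.005, -0.487]
force: [0.8, -0.2, -3.3]
width: 42.7
```

```bash
cat > ov.py <<'E'
from fit import *
import pickle,sys
def ironview(tag,names=("side","scene"),g=(41,.8,.2),th=-.155,p=PL):
    st=ctrl.read_state(); R0=rpy(st["tool_rot"]); t0=st["eef_pos"]; M=Riron_tool(th)
    Wp=lambda k:R0@(M@(np.array(k)-np.array(g)))+t0
    B=Rbed(p[2]); o=np.array([p[0],p[1],12.])
    print("edge in bed",(B.T@(Wp((-80,0,4.5))-o)).round(1),"top",(B.T@(Wp((80,0,0))-o)).round(1), inbed(p), "F",st["force"].round(1),"t",st["clock"],"q",st["qpos"].round(2))
    for n in names:
        cc=cam(n); crop,sc={"side":((160,300,260,400),5),"scene":((230,340,230,380),5),"wrist":((200,440,180,440),3)}[n]
        y0,y1,x0,x1=crop
        im=cv2.resize(cc["img"][y0:y1,x0:x1],None,fx=sc,fy=sc,interpolation=cv2.INTER_CUBIC)
        cv2.imwrite(f"pics/{tag}_{n}.png",im)
E
python3 - <<'E'
from ov import *
ironview("r")
E
```

```text
edge in bed [76.   1.  25.3] top [236.    1.2  20.8] (array([197.03341229,   1.91305539,  20.96494431]), array([-0.15504002,  0.00512889, -0.00101701])) F [ 0.8 -0.2 -3.3] t 17.4 q [ 0.33  0.7  -0.37  1.87 -0.63  0.45  0.14]
```

View pics/r_scene.png

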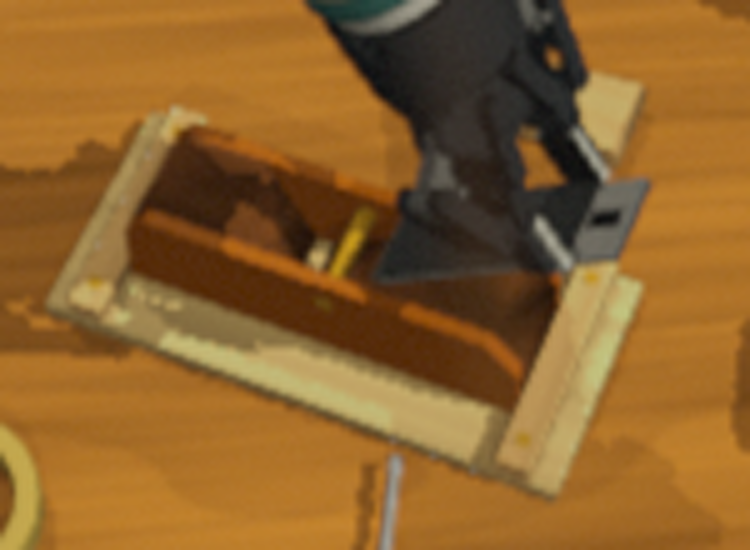

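View pics/r_side.png

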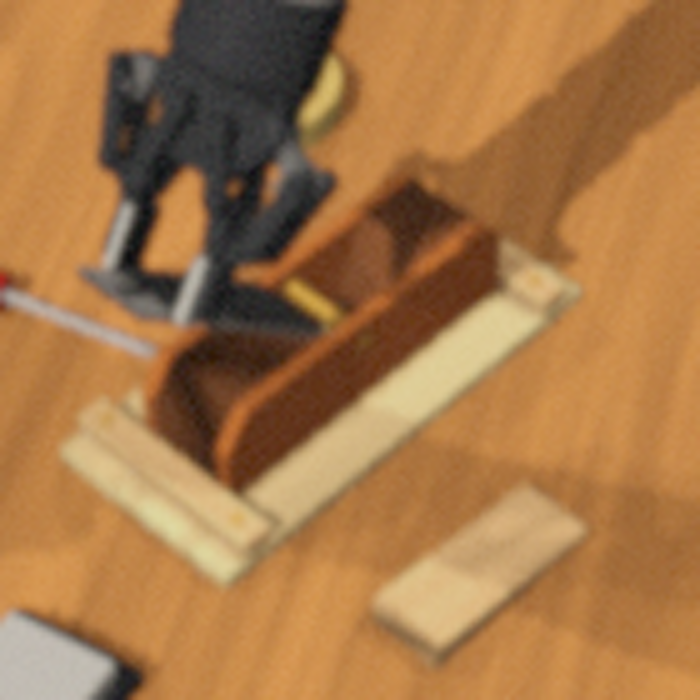

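move_arm(
  moves=[
    [[0.001,-0.0005,0.005,0,-0.003,0],[0.0015,-0.001,0.01,0,-0.005,0],[0.0015,-0.0015,0.014,0,-0.005,0],[0.0015,-0.0015,0.016,0,-0.005,0],[0.0015,-0.0015,0.016,0,-0.005,0]],
  ],
)

```text
clock: 18.12
eef_pos: [647.1, 84.0, 142.2]
tool_rot: [-2.599, -0.001, -0.484]
force: [0.2, 0.1, -3.5]
width: 42.7
```

Run:
```python
from ov import *
ironview("s")
```

```text
edge in bed [75.3 -0.7  9.5] top [235.3  -0.5   5. ] (array([196.34187515,   0.25399871,   5.21974395]), array([-0.1550766 ,  0.00062257, -0.00121984])) F [ 0.2  0.1 -3.5] t 18.125 q [ 0.32  0.73 -0.37  1.86 -0.63  0.43  0.14]
```

View pics/s_scene.png

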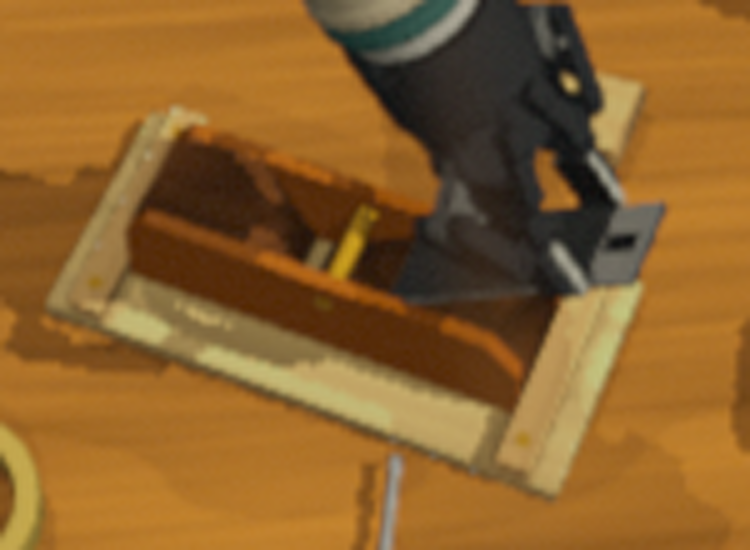

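View pics/s_side.png

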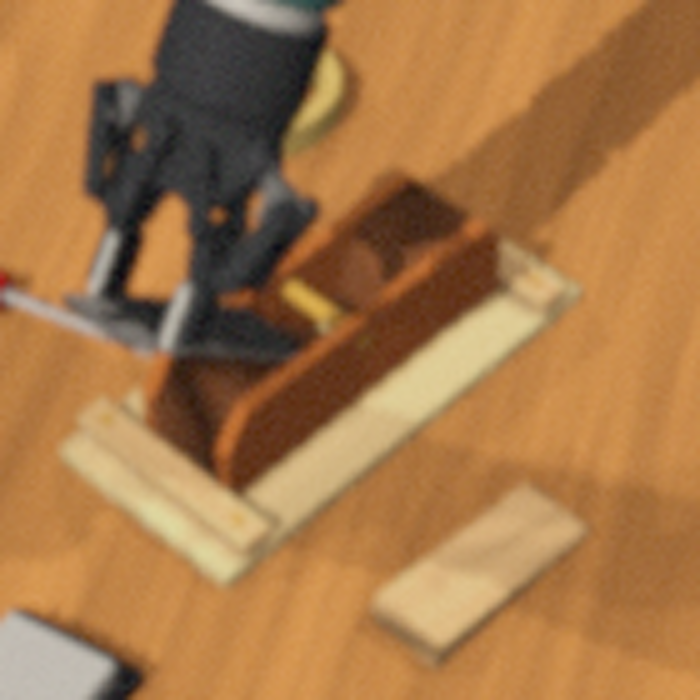

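move_arm(
  moves=[
    [[0,0.008,0.0013,0,0,0],[0,0.016,0.0026,0,0,0],[0,0.024,0.0038,0,0,0],[0,0.032,0.005,0,0,0],[0,0.0395,0.0062,0,0,0],[0,0.0395,0.0062,0,0,0]],
  ],
)

```text
clock: 18.98
eef_pos: [632.6, 55.8, 116.0]
tool_rot: [-2.599, -0.001, -0.486]
force: [0.2, 0.6, -3.0]
width: 42.6
```

Run:
```python
from ov import *
ironview("t")
```

```text
edge in bed [34.2 -0.8  9.9] top [194.2  -0.9   5.3] (array([ 1.55190861e+02, -7.47258622e-02,  5.51977348e+00]), array([-0.15563519,  0.00099159,  0.00032561])) F [ 0.2  0.6 -3. ] t 18.975 q [ 0.4   0.77 -0.41  1.9  -0.64  0.39  0.22]
```

View pics/t_scene.png

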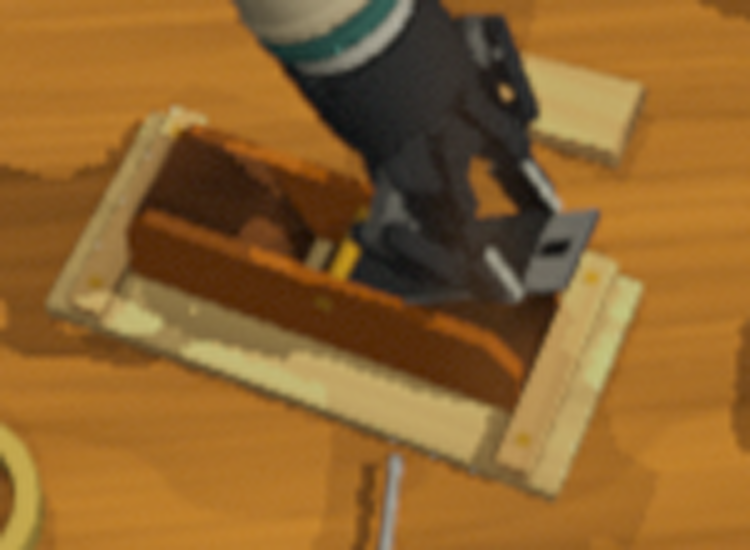

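View pics/t_side.png

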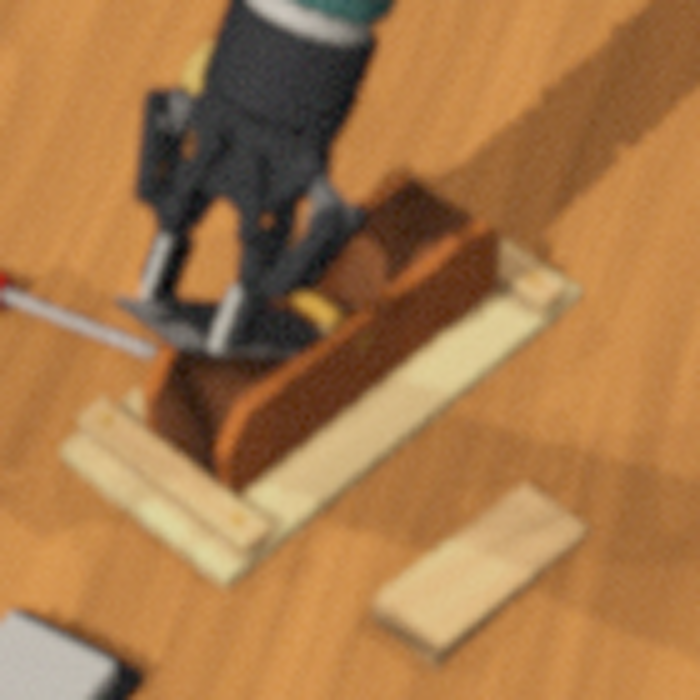

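move_arm(
  moves=[
    [[0,0.006,0.0015,0,0,0],[0,0.012,0.003,0,0,0],[0,0.018,0.0046,0,0,0],[0,0.024,0.006,0,0,0],[0,0.029,0.0076,0,0,0],[0,0.029,0.0076,0,0,0]],
  ],
)

```text
clock: 19.82
eef_pos: [623.1, 37.7, 94.7]
tool_rot: [-2.599, -0.001, -0.485]
force: [-0.2, 0.5, -2.5]
width: 42.8
```

Run:
```python
from ov import *
ironview("u",("wrist","side"))
```

```text
edge in bed [ 4.8 -0.9  6.7] top [164.8  -0.8   2.2] (array([ 1.25792843e+02, -3.05332519e-02,  2.36742687e+00]), array([-0.15537278,  0.00089341, -0.00017573])) F [-0.2  0.5 -2.5] t 19.825 q [ 0.45  0.8  -0.44  1.92 -0.64  0.35  0.27]
```

View pics/u_wrist.png

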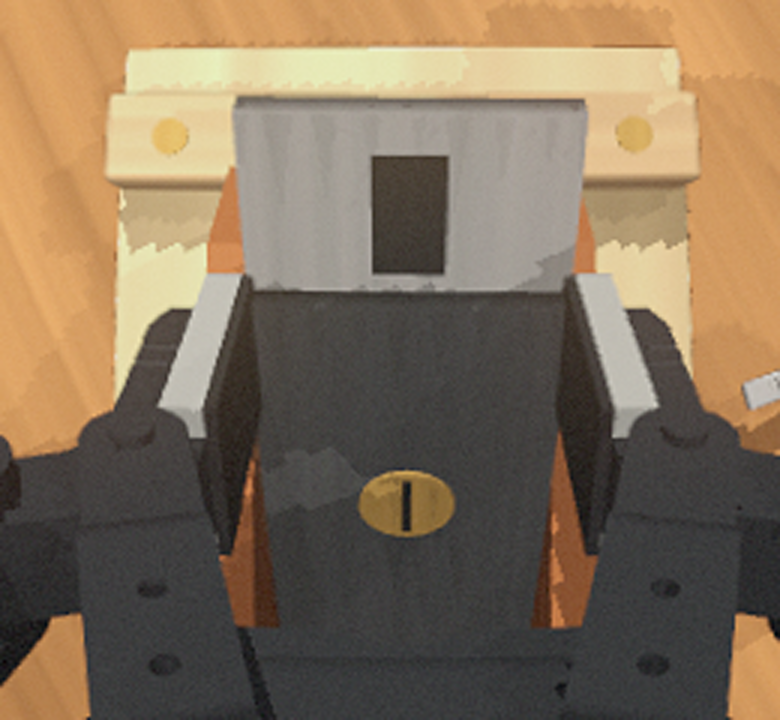

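move_arm(
  moves=[
    [[0,0.002,0.0008,0,0,0],[0,0.004,0.0016,0,0,0],[0,0.0057,0.0024,0,0,0],[0,0.0057,0.0024,0,0,0]],
  ],
)

```text
clock: 20.42
eef_pos: [621.6, 34.6, 90.0]
tool_rot: [-2.599, -0.002, -0.485]
force: [0.1, -1.0, -3.1]
width: 43.2
```

Run:
```python
from ov import *
ironview("v",())
```

```text
edge in bed [-0.8 -1.1  5.3] top [159.2  -0.9   0.7] (array([120.17955852,  -0.14065226,   0.93743435]), array([-0.15536656,  0.00121485, -0.00093781])) F [ 0.1 -1.  -3.1] t 20.425 q [ 0.46  0.81 -0.44  1.93 -0.64  0.34  0.28]
```

move_arm(
  moves=[
    [[0,0.0015,0.0004,0,0,0],[0,0.003,0.0008,0,0,0],[0,0.003,0.0008,0,0,0]],
  ],
)

```text
clock: 20.8
eef_pos: [621.0, 33.8, 88.5]
tool_rot: [-2.597, -0.002, -0.484]
force: [1.7, 1.7, 0.2]
width: 42.8
```

Run:
```python
from ov import *
ironview("w",())
```

```text
edge in bed [-2.6 -1.1  4.6] top [157.4  -0.8   0.3] (array([ 1.18438436e+02, -4.69137281e-02,  4.26478446e-01]), array([-0.15388896,  0.00093742, -0.00188124])) F [1.7 1.7 0.2] t 20.8 q [ 0.47  0.81 -0.44  1.93 -0.64  0.34  0.29]
```

move_arm(
  moves=[
    [[0,0.001,0.0003,0,0,0],[0,0.002,0.0005,0,0,0],[0,0.002,0.0005,0,0,0]],
  ],
)

```text
clock: 21.18
eef_pos: [620.6, 33.3, 87.5]
tool_rot: [-2.596, -0.002, -0.483]
force: [1.9, 4.1, 4.3]
width: 42.8
```

Run:
```python
from ov import *
ironview("x",("wrist","side"))
```

```text
edge in bed [-3.7 -1.1  4.1] top [156.3  -0.7  -0. ] (array([1.17299568e+02, 4.50000464e-02, 9.72382118e-02]), array([-0.15287754,  0.00064411, -0.00264523])) F [1.9 4.1 4.3] t 21.175 q [ 0.47  0.82 -0.45  1.93 -0.64  0.33  0.29]
```

View pics/x_wrist.png

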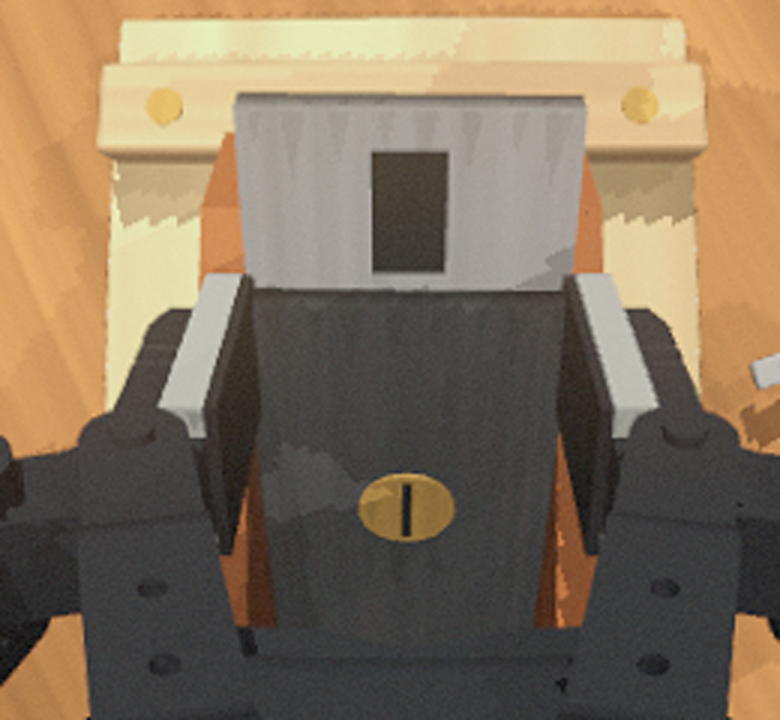

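move_arm(
  moves=[
    [[0,0.001,0.0001,0,0,0],[0,0.002,0.0002,0,0,0],[0,0.002,0.0002,0,0,0],[0,0.002,0.0002,0,0,0]],
  ],
)

```text
clock: 21.78
eef_pos: [620.5, 33.3, 87.3]
tool_rot: [-2.594, -0.002, -0.482]
force: [4.3, 6.3, 6.6]
width: 42.6
```

Run:
```python
from ov import *
ironview("y",())
```

```text
edge in bed [-3.8 -1.1  3.7] top [ 1.562e+02 -5.000e-01 -1.000e-01] (array([ 1.17188754e+02,  1.74467630e-01, -6.25158465e-02]), array([-0.15077146,  0.00018059, -0.00391465])) F [4.3 6.3 6.6] t 21.775 q [ 0.47  0.82 -0.45  1.93 -0.64  0.33  0.29]
```

move_arm(
  moves=[
    [[0,0,0,0,0,0],[0,0,0,0,0,0],[0,0,0,0,0,0]],
  ],
  jaw=0.75,
)

```text
clock: 22.15
eef_pos: [618.8, 29.3, 84.7]
tool_rot: [-2.6, -0.001, -0.486]
force: [-0.8, 0.2, -0.1]
width: 64.0
```

move_arm(
  moves=[
    [[0,0,-0.03,0,0,0],[0,0,-0.08,0,0,0],[0,0,-0.11,0,0,0],[0,0,-0.11,0,0,0],[0,0,-0.11,0,0,0]],
  ],
)

```text
clock: 22.78
eef_pos: [592.1, -19.5, 178.7]
tool_rot: [-2.599, -0.0, -0.484]
force: [-0.4, -0.3, -0.5]
width: 64.2
```

Run:
```python
from ov import *
st=ctrl.read_state();w=cam("wrist"); pickle.dump((w,st),open("w7.pkl","wb")); print(st["force"],st["qpos"].round(2),inbed(PL))
c=cam("side"); pickle.dump(c,open("s7.pkl","wb"));d=cam("scene"); pickle.dump(d,open("c7.pkl","wb"))
cv2.imwrite("pics/z_wrist.png",cv2.resize(w["img"][150:420,180:460],None,fx=2.7,fy=2.2))
cv2.imwrite("pics/z_wrist_full.png",w["img"])
cv2.imwrite("pics/z_side.png",cv2.resize(c["img"][160:300,260:400],None,fx=4,fy=4))
cv2.imwrite("pics/z_scene.png",cv2.resize(d["img"][230:340,230:380],None,fx=5,fy=5,interpolation=cv2.INTER_CUBIC))
```

```text
[-0.38310138 -0.31692644 -0.54546972] [ 0.54  0.64 -0.38  1.92 -0.59  0.56  0.25] (array([130.05913558,   0.99110914, 108.147665  ]), array([-0.15504936, -0.00103969, -0.000863  ]))
```

View pics/z_wrist.png

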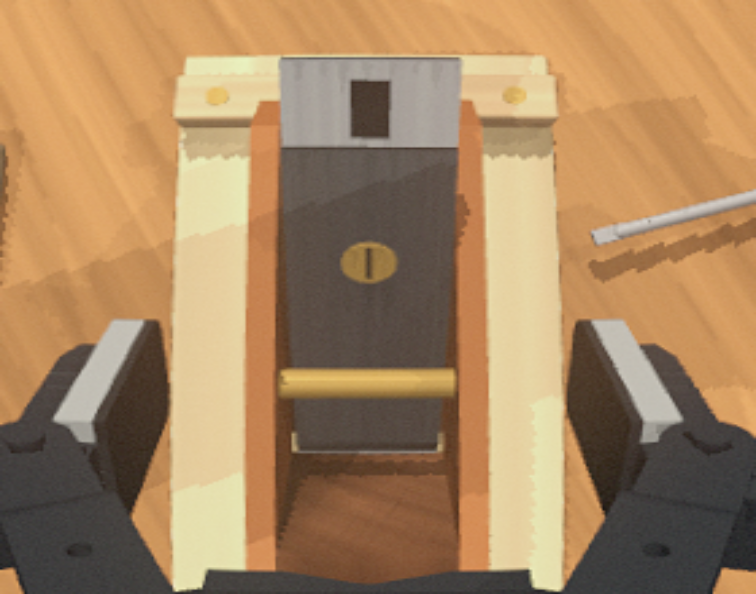

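View pics/z_scene.png

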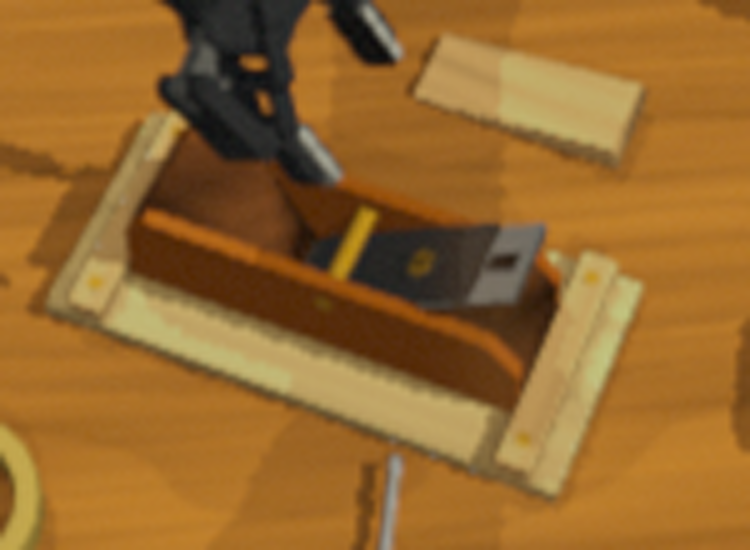

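Run:
```python
from fit import *
import pickle
w,st=pickle.load(open("w7.pkl","rb"))
pts=[((160,65,12),(248.9,175.9)),((160,-65,12),(382.6,175.9)),(bed2plane((45,24.5,22)),(283.3,324.1)),(bed2plane((45,-24.5,22)),(348.9,324.1))]
f=lambda p:np.ravel([proj(w,toW(p,k))[0]-v for k,v in pts])
q=least_squares(f,PL);print("plane",q.x.round(4),q.fun.round(1)); p=q.x
K=[((80,22.5,4.5),(283.7,176.4)),((80,-22.5,4.5),(350.4,176.4)),((52,22.5,8),(284.1,217.3)),((52,-22.5,8),(349.3,217.3)),((-80,22.5,4.5),(290.4,352.7)),((-80,-22.5,4.5),(342.2,352.7))]
def fi(v,p):
    c,s=np.cos(v[2]),np.sin(v[2])
    return np.ravel([proj(w,bedW(p,(v[0]+c*k[0]-s*k[1],v[1]+s*k[0]+c*k[1],k[2])))[0]-uv for k,uv in K])
for pp in (p,PL):
    q=least_squares(fi,[75,0,0],args=(pp,));print("iron centre in bed",q.x.round(3),"edge x",q.x[0]-80,q.fun.round(1))
# wedge on the bench
w,st=pickle.load(open("w3.pkl","rb"))
cv2.imwrite("pics/wd.png",cv2.resize(w["img"][185:340,270:355],None,fx=6,fy=3.8,interpolation=cv2.INTER_CUBIC))
```

```text
plane [578.7117 -46.7918   1.0872] [-0.6 -0.9  0.6 -1.   0.4  0.7 -0.5  0.6]
iron centre in bed [ 7.5636e+01 -4.2100e-01 -2.0000e-03] edge x -4.36352853165765 [-1.2 -0.5  0.9 -0.4 -0.6 -0.3  0.9 -0.2  0.1  1.3 -0.2  1.3]
iron centre in bed [ 7.5036e+01 -5.4000e-01 -1.0000e-03] edge x -4.96371689716095 [-1.1 -0.4  0.9 -0.3 -0.6 -0.3  0.8 -0.2  0.2  1.1 -0.2  1.2]
```

View pics/wd.png

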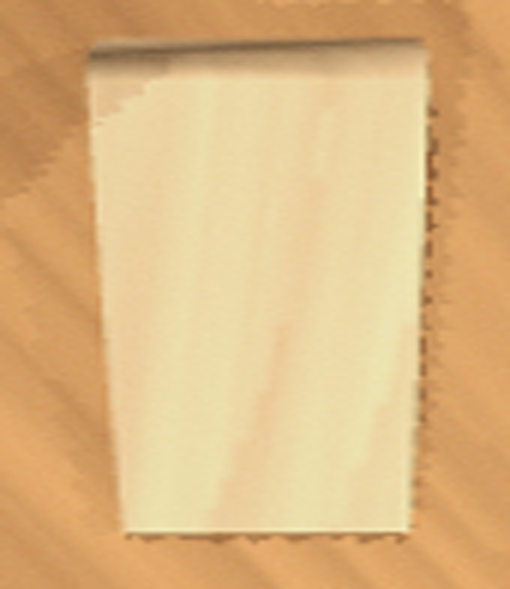

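Run:
```python
from fit import *
import pickle
w,st=pickle.load(open("w3.pkl","rb"))
K=[((60,22,0),(284.7,196.8)),((60,-22,0),(341.2,196)),((60,22,20.7),(285.3,204.7)),((60,-22,20.7),(340.8,204.7)),((-60,22,6),(290.3,325.3)),((-60,-22,6),(338.3,325.3))]
f=lambda v:np.ravel([proj(w,toW(v,k))[0]-uv for k,uv in K])
q=least_squares(f,[470,80,1.087]);print(q.x.round(3),q.fun.round(1)); W=q.x
h=np.array([np.cos(W[2]),np.sin(W[2])])
R=tool_down(W[2]-np.pi/2)@Rn.from_rotvec([-.155,0,0]).as_matrix()
p=np.r_[W[:2]+44*h,80]; print(p, "grasp drop pose wedge x", (np.array([491,122.4])-W[:2])@h)
delta(p,R)
```

```text
[469.169  79.456   1.088] [ 1.5  0.4 -1.3  0.8 -1.1 -1.8  0.9 -2.2  0.1  2.1 -0.1  1.8]
[489.59898318 118.42495817  80.        ] grasp drop pose wedge x 48.17108509773151
t 22.93 delta [-0.1545 -0.0124  0.1225] [-6.983e-01  6.000e-04 -8.000e-04] F [ 0.1  0.5 -0.9] q [ 0.54  0.64 -0.39  1.92 -0.59  0.56  0.25]
```

move_arm(
  moves=[
    [[-0.05,-0.02,0.01,-0.15,0,0],[-0.1,-0.035,0.03,-0.33,0,0],[-0.1545,-0.048,0.062,-0.5,0,0],[-0.1545,-0.035,0.085,-0.65,0,0],[-0.1545,-0.0124,0.1225,-0.698,0,0],[-0.1545,-0.0124,0.1225,-0.698,0,0],[-0.1545,-0.0124,0.1225,-0.698,0,0]],
  ],
  jaw=0.7,
)

```text
clock: 23.8
eef_pos: [489.7, 117.7, 79.5]
tool_rot: [2.984, -0.0, -0.483]
force: [0.5, -1.0, 0.9]
width: 59.6
```

Run:
```python
from fit import *
st=ctrl.read_state(); w=cam("wrist"); cv2.imwrite("pics/A_wrist.png",w["img"])
W=(469.2,79.5,1.088); h=np.array([np.cos(W[2]),np.sin(W[2])])
K=[(60,22,0),(60,-22,0),(60,22,20.7),(60,-22,20.7),(-60,22,6),(-60,-22,6)]
print(proj(w,[toW(W,k) for k in K]).round(0).tolist())
R=tool_down(W[2]-np.pi/2)@Rn.from_rotvec([-.155,0,0]).as_matrix()
p=np.r_[np.array(W[:2])+46*h,1]; delta(p,R); print(st["eef_pos"])
```

```text
[[278.0, 203.0], [351.0, 203.0], [274.0, 217.0], [354.0, 217.0], [286.0, 354.0], [344.0, 354.0]]
t 23.85 delta [-0.002  -0.0156  0.0785] [ 0.     -0.0016 -0.0035] F [0.1 0.6 0. ] q [-0.53  0.72  0.26  1.96 -0.11  0.6  -0.71]
[489.70816418 117.7095041   79.50698063]
```

View pics/A_wrist.png

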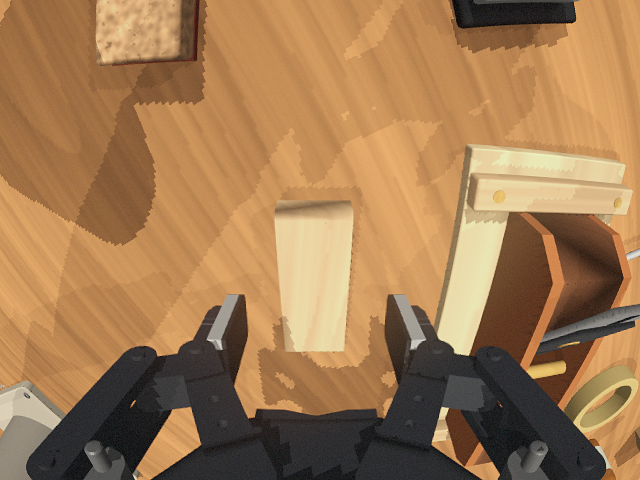

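move_arm(
  moves=[
    [[-0.001,-0.008,0.035,0,0,-0.003],[-0.001,-0.014,0.06,0,-0.001,-0.003],[-0.001,-0.015,0.073,0,-0.001,-0.003],[-0.001,-0.0156,0.0782,0,-0.001,-0.003],[-0.001,-0.0156,0.0782,0,-0.001,-0.003],[-0.001,-0.0156,0.0782,0,-0.001,-0.003]],
  ],
)

```text
clock: 24.6
eef_pos: [491.9, 120.9, 1.9]
tool_rot: [2.988, -0.001, -0.482]
force: [-0.9, 0.6, 0.7]
width: 59.6
```

move_arm(
  moves=[
    [[0,0,0,0,0,0],[0,0,0,0,0,0],[0,0,0,0,0,0],[0,0,0,0,0,0],[0,0,0,0,0,0]],
  ],
  jaw=0.3,
)

```text
clock: 25.22
eef_pos: [491.8, 121.1, 2.0]
tool_rot: [2.988, -0.001, -0.482]
force: [-1.0, 0.3, 6.0]
width: 42.6
```

Run:
```python
from fit import *
import pickle
st=ctrl.read_state(); w=cam("wrist"); cv2.imwrite("pics/B_wrist.png",cv2.resize(w["img"][230:430,220:420],None,fx=3,fy=3)); pickle.dump((w,st),open("w8.pkl","wb"))
print(st["eef_pos"],st["tool_rot"],st["width"],st["force"])
```

```text
[491.77226143 121.12380023   1.97900579] [ 2.98761859e+00 -1.01015781e-03 -4.81809238e-01] 42.61987795037605 [-0.95424547  0.2522442   5.99351269]
```

View pics/B_wrist.png

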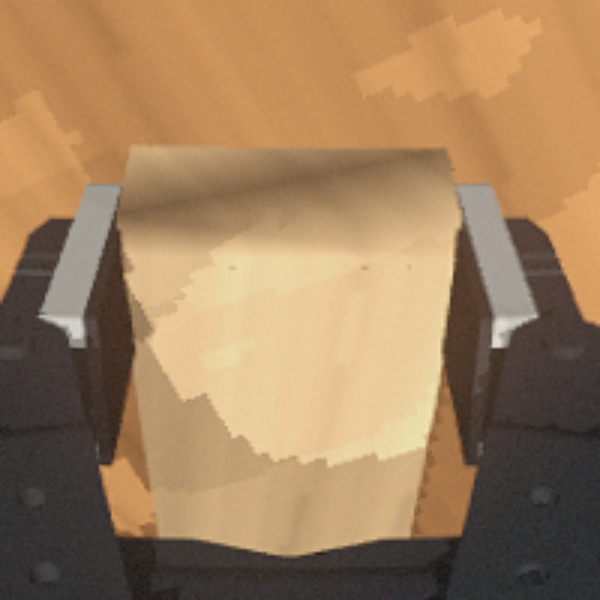

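Run:
```python
from fit import *
import pickle
w,st=pickle.load(open("w8.pkl","rb"))
R0=rpy(st["tool_rot"]); t0=st["eef_pos"]
K=[(60,22,0),(60,-22,0)]; obs=np.array([(263.3,279),(369,279.5)])
for gz in (0,2):
    g=lambda v:(proj(w,[R0@(Riron_tool(-.154)@(np.array(k)-[v[0],v[1],gz]))+t0 for k in K])-obs).ravel()
    q=least_squares(g,[46,0]);print(gz,q.x,q.fun.round(1))
p=(578.75,-46.5,1.0864)
R=tool_on_bed(p[2])@Rn.from_rotvec([-.154,0,0]).as_matrix()
# wedge tip start at x_bed=100, z=8+5 ; TCP at wedge x=46 => x_bed = tip+106
tgt=bedW(p,(215,0,50)); print(tgt); delta(tgt,R)
print("up", (R0.T@[0,0,.1]).round(4))
```

```text
0 [45.04260519  0.59649948] [-0.2  0.3  0.2 -0.3]
2 [46.33962257  0.59868298] [ 0.6  0.2 -0.6 -0.3]
[640.47985599  70.80995192 188.50155824]
t 25.27 delta [ 0.1553  0.0045 -0.1879] [ 6.982e-01 -4.000e-04  2.900e-03] F [-0.1  0.   6.6] q [-0.51  0.86  0.22  1.97 -0.14  0.45 -0.7 ]
up [ 0.0001  0.0153 -0.0988]
```

move_arm(
  moves=[
    [[0,0.003,-0.02,0,0,0],[0,0.01,-0.07,0,0,0],[0,0.019,-0.13,0,0,0],[0.02,0.026,-0.175,0.1,0,0],[0.07,0.02,-0.19,0.28,0,0.001],[0.12,0.01,-0.19,0.46,0,0.002],[0.155,0.005,-0.188,0.64,0,0.003],[0.1553,0.0045,-0.1879,0.698,0,0.003],[0.1553,0.0045,-0.1879,0.698,0,0.003],[0.1553,0.0045,-0.1879,0.698,0,0.003]],
  ],
)

```text
clock: 26.52
eef_pos: [639.9, 72.2, 187.8]
tool_rot: [-2.599, 0.001, -0.482]
force: [-0.6, 0.3, -0.9]
width: 42.4
```

```bash
cat > wv.py <<'E'
from fit import *
import pickle
P2=(578.75,-46.5,1.0864)
def wview(tag,names=(),g=(46.3,.3,2.),th=-.154,p=P2):
    st=ctrl.read_state(); R0=rpy(st["tool_rot"]); t0=st["eef_pos"]; M=Riron_tool(th)
    Wp=lambda k:R0@(M@(np.array(k)-np.array(g)))+t0
    B=Rbed(p[2]); o=np.array([p[0],p[1],12.]); b=lambda k:(B.T@(Wp(k)-o)).round(1)
    print("tip",b((-60,0,0)),"thick",b((60,0,0)),"tcp",inbed(p)[0].round(2),inbed(p)[1].round(4),"F",(B.T@st["force"]).round(1),"w",st["width"].round(1),"t",round(float(st["clock"]),2),"q6",st["qpos"][5].round(2))
    for n in names:
        cc=cam(n); crop,sc={"side":((160,300,260,400),4),"scene":((230,340,230,380),5),"wrist":((190,440,180,440),2.3)}[n]
        y0,y1,x0,x1=crop
        cv2.imwrite(f"pics/{tag}_{n}.png",cv2.resize(cc["img"][y0:y1,x0:x1],None,fx=sc,fy=sc,interpolation=cv2.INTER_CUBIC))
E
python3 - <<'E'
from wv import *
wview("C",("wrist","scene"))
E
```

```text
Traceback (most recent call last):
  File "wv.py", line 8, in wview
    print("tip",b((-60,0,0)),"thick",b((60,0,0)),"tcp",inbed(p)[0].round(2),inbed(p)[1].round(4),"F",(B.T@st["force"]).round(1),"w",st["width"].round(1),"t",round(float(st["clock"]),2),"q6",st["qpos"][5].round(2))
                                                                                                                                    ^^^^^^^^^^^^^^^^^
AttributeError: 'float' object has no attribute 'round'
```

```bash
sed -i 's/st\["width"\].round(1)/round(float(st["width"]),1)/' wv.py
python3 - <<'E'
from wv import *
wview("C",("wrist","scene"))
E
```

```text
tip [109.    0.7  47.1] thick [229.    0.9  46.9] tcp [215.3    1.16  48.9 ] [-0.1555 -0.0016 -0.0013] F [-0.6  0.7 -0.7] w 42.4 t 26.52 q6 0.55
```

View pics/C_wrist.png

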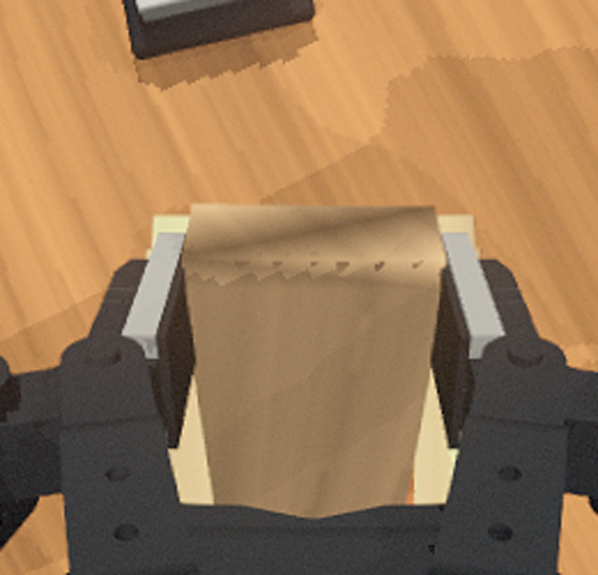

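View pics/C_scene.png

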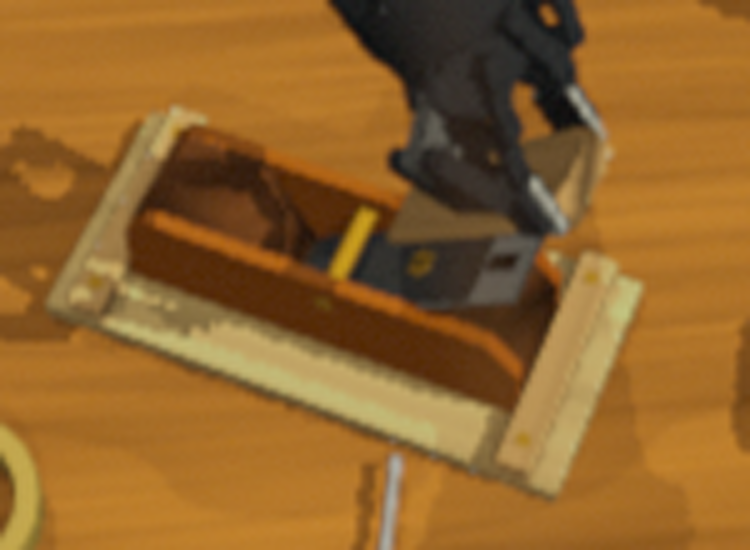

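move_arm(
  moves=[
    [[0.001,0.012,0.014,0,0,0],[0.001,0.024,0.027,0,0.0016,0],[0.001,0.03,0.035,0,0.0016,0],[0.001,0.0333,0.0395,0,0.0016,0],[0.001,0.0333,0.0395,0,0.0016,0]],
  ],
)

```text
clock: 27.25
eef_pos: [637.2, 63.2, 136.0]
tool_rot: [-2.599, -0.0, -0.485]
force: [-0.4, 1.0, -0.1]
width: 42.5
```

Run:
```python
from wv import *
wview("D",("side","scene"))
```

```text
tip [68.7 -0.9 13.2] thick [188.7  -1.   13.1] tcp [174.98  -0.64  15.09] [-0.1551  0.0008  0.0005] F [ 0.5  0.8 -0.5] w 42.5 t 27.25 q6 0.44
```

View pics/D_side.png

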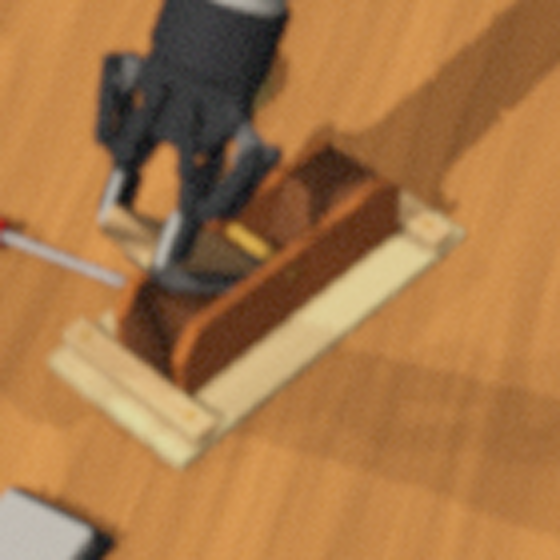

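View pics/D_scene.png

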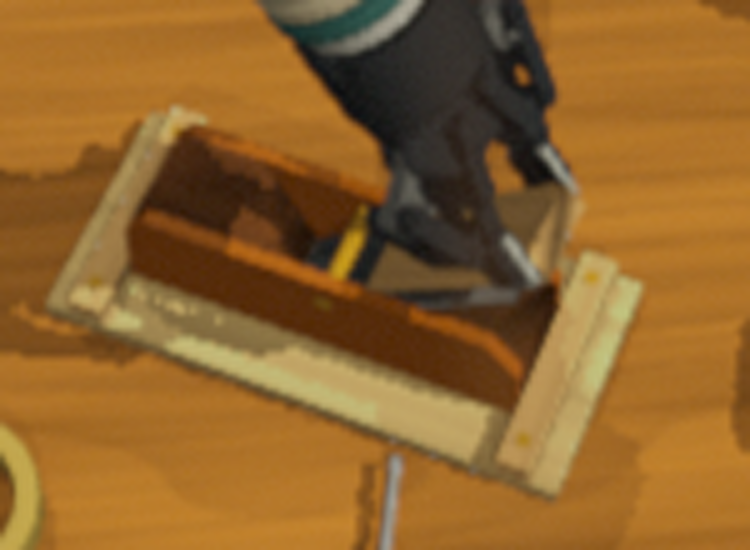

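move_arm(
  moves=[
    [[-0.0005,-0.0003,0.002,0,0,0],[-0.0008,-0.0005,0.004,0,0,0],[-0.0008,-0.0006,0.0045,0,0,0],[-0.0008,-0.0006,0.0045,0,0,0]],
  ],
)

```text
clock: 27.85
eef_pos: [638.0, 65.9, 132.9]
tool_rot: [-2.598, -0.001, -0.486]
force: [0.9, 1.5, -0.8]
width: 43.1
```

Run:
```python
from wv import *
wview("E",())
```

```text
tip [68.7 -0.3  9. ] thick [188.7  -0.3   8.9] tcp [ 1.7504e+02 -4.0000e-02  1.0900e+01] [-0.155   0.0014  0.0003] F [ 0.8 -0.1 -1.7] w 43.1 t 27.85 q6 0.43
```

move_arm(
  moves=[
    [[0,0.005,0.0008,0,0,0],[0,0.01,0.0016,0,0,0],[0,0.015,0.0024,0,0,0],[0,0.02,0.0032,0,0,0],[0,0.0247,0.0039,0,0,0],[0,0.0247,0.0039,0,0,0]],
  ],
)

```text
clock: 28.6
eef_pos: [628.8, 48.4, 116.4]
tool_rot: [-2.599, -0.0, -0.486]
force: [-1.0, 0.3, -0.6]
width: 42.5
```

Run:
```python
from wv import *
wview("F",("scene","side"))
```

```text
tip [43.  -0.3  9.1] thick [163.   -0.4   9. ] tcp [ 1.493e+02 -9.000e-02  1.097e+01] [-0.1553  0.0014  0.0014] F [-0.5  1.  -0.4] w 42.5 t 28.6 q6 0.41
```

View pics/F_scene.png

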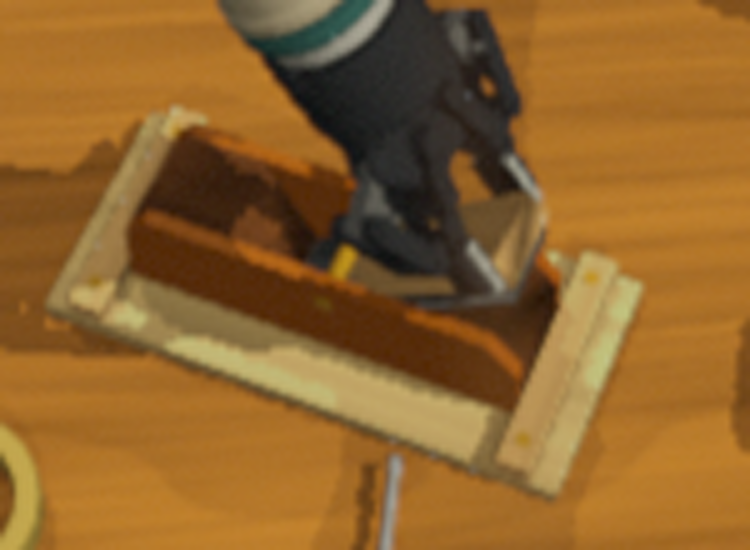

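View pics/F_side.png

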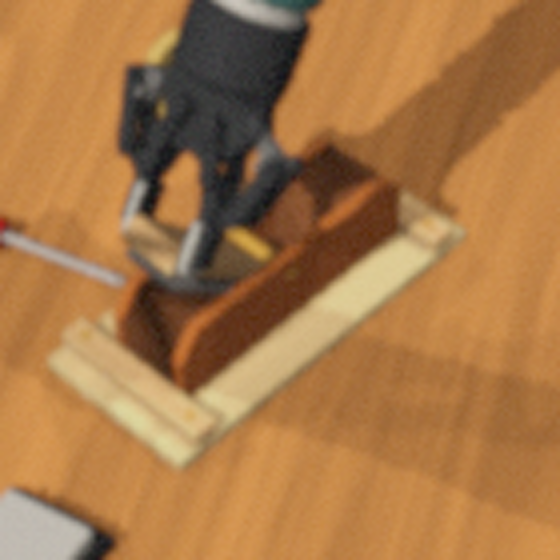

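move_arm(
  moves=[
    [[0,0.004,0.0008,0,0,0],[0,0.008,0.0017,0,0,0],[0,0.0115,0.0025,0,0,0],[0,0.0115,0.0025,0,0,0]],
  ],
)

```text
clock: 29.2
eef_pos: [624.8, 40.9, 108.3]
tool_rot: [-2.599, -0.0, -0.486]
force: [0.2, -0.5, -0.7]
width: 42.5
```

Run:
```python
from wv import *
wview("G",())
```

```text
tip [31.3 -0.2  8.4] thick [151.3  -0.3   8.2] tcp [ 1.376e+02 -3.000e-02  1.024e+01] [-0.1553  0.0013  0.0013] F [-0.8 -0.4 -0.3] w 42.5 t 29.2 q6 0.39
```

move_arm(
  moves=[
    [[0,0.002,0.0006,0,0,0],[0,0.004,0.0011,0,0,0],[0,0.004,0.0011,0,0,0]],
  ],
)

```text
clock: 29.58
eef_pos: [623.7, 38.5, 105.5]
tool_rot: [-2.599, -0.001, -0.486]
force: [-0.6, -0.7, -0.5]
width: 42.3
```

Run:
```python
from wv import *
wview("H",())
```

```text
tip [27.5 -0.4  8. ] thick [147.5  -0.5   7.8] tcp [133.81  -0.16   9.83] [-0.1553  0.0017  0.0006] F [-1.   0.2  0.2] w 42.3 t 29.57 q6 0.39
```

move_arm(
  moves=[
    [[0,0.0015,0.0003,0,0,0],[0,0.003,0.0006,0,0,0],[0,0.003,0.0006,0,0,0]],
  ],
)

```text
clock: 29.95
eef_pos: [623.1, 37.8, 104.3]
tool_rot: [-2.597, -0.001, -0.485]
force: [1.1, 2.6, 4.4]
width: 42.6
```

Run:
```python
from wv import *
wview("I",())
```

```text
tip [26.  -0.4  7.4] thick [146.   -0.3   7.5] tcp [ 1.3228e+02 -1.0000e-02  9.4700e+00] [-0.1536  0.0013 -0.0005] F [5.  0.2 1.6] w 42.6 t 29.95 q6 0.38
```

move_arm(
  moves=[
    [[0,0.001,0.0002,0,0,0],[0,0.002,0.0003,0,0,0],[0,0.002,0.0003,0,0,0]],
  ],
)

```text
clock: 30.32
eef_pos: [622.8, 37.3, 103.6]
tool_rot: [-2.596, -0.002, -0.484]
force: [2.4, 4.0, 6.2]
width: 42.9
```

Run:
```python
from wv import *
wview("J",())
```

```text
tip [25.1 -0.4  7.1] thick [145.1  -0.2   7.3] tcp [1.3143e+02 6.0000e-02 9.3200e+00] [-0.1523  0.001  -0.0013] F [ 7.6 -0.3  1.8] w 42.9 t 30.32 q6 0.38
```

move_arm(
  moves=[
    [[0,0.0015,0.0002,0,0,0],[0,0.003,0.0003,0,0,0],[0,0.003,0.0003,0,0,0]],
  ],
)

```text
clock: 30.7
eef_pos: [622.5, 37.0, 103.1]
tool_rot: [-2.593, -0.002, -0.482]
force: [3.6, 6.4, 9.2]
width: 42.7
```

Run:
```python
from wv import *
wview("K",())
```

```text
tip [24.5 -0.4  6.7] thick [ 1.445e+02 -1.000e-01  7.200e+00] tcp [130.79   0.18   9.19] [-0.1495  0.0005 -0.0027] F [11.6 -0.2  2.3] w 42.7 t 30.7 q6 0.38
```

move_arm(
  moves=[
    [[0,0.0015,0.0002,0,0,0],[0,0.003,0.0003,0,0,0],[0,0.0045,0.0003,0,0,0],[0,0.0045,0.0003,0,0,0]],
  ],
)

```text
clock: 31.2
eef_pos: [622.1, 36.6, 102.6]
tool_rot: [-2.589, -0.003, -0.48]
force: [5.1, 11.3, 15.2]
width: 42.9
```

Run:
```python
from wv import *
wview("L",())
```

```text
tip [23.8 -0.5  6.2] thick [1.438e+02 1.000e-01 7.300e+00] tcp [130.04   0.34   9.14] [-0.1451 -0.0003 -0.0052] F [19.2  0.8  3.7] w 42.9 t 31.2 q6 0.38
```

move_arm(
  moves=[
    [[0,0,0,0,0,0],[0,0,0,0,0,0],[0,0,0,0,0,0]],
  ],
  jaw=0.75,
)

```text
clock: 31.58
eef_pos: [618.4, 28.9, 97.0]
tool_rot: [-2.6, 0.0, -0.487]
force: [0.3, -0.5, -0.2]
width: 64.1
```

move_arm(
  moves=[
    [[0,-0.002,-0.02,0,0,0],[0,-0.004,-0.06,0,0,0],[0,-0.004,-0.1,0,0,0],[0,-0.004,-0.1,0,0,0],[0,-0.004,-0.1,0,0,0]],
  ],
)

```text
clock: 32.2
eef_pos: [596.0, -12.4, 184.9]
tool_rot: [-2.599, 0.0, -0.486]
force: [-0.3, -0.2, -0.5]
width: 63.8
```

Run:
```python
from wv import *
wview("M",("scene","side"))
st=ctrl.read_state();w=cam("wrist"); pickle.dump((w,st),open("w9.pkl","wb"))
cv2.imwrite("pics/M_wrist.png",cv2.resize(w["img"][150:420,180:460],None,fx=2.7,fy=2.2))
```

```text
tip [ 34.1   0.4 106.1] thick [154.1   0.3 105.9] tcp [140.38   0.63 107.91] [-0.1554  0.0006  0.0011] F [-0.6  0.2 -0.1] w 63.8 t 32.2 q6 0.59
```

View pics/M_wrist.png

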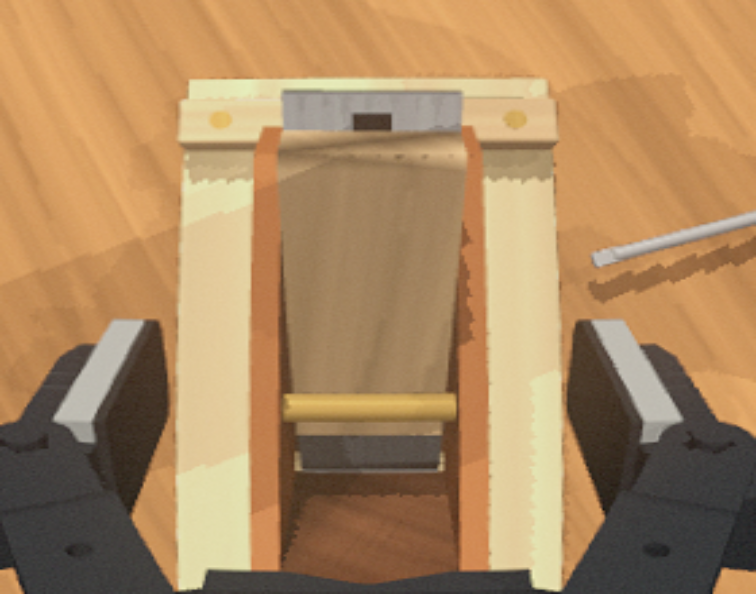

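View pics/M_scene.png

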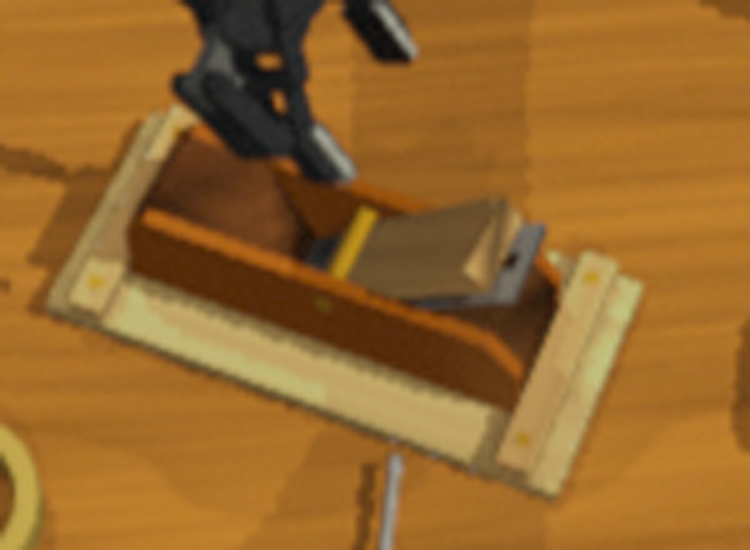

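View pics/M_side.png

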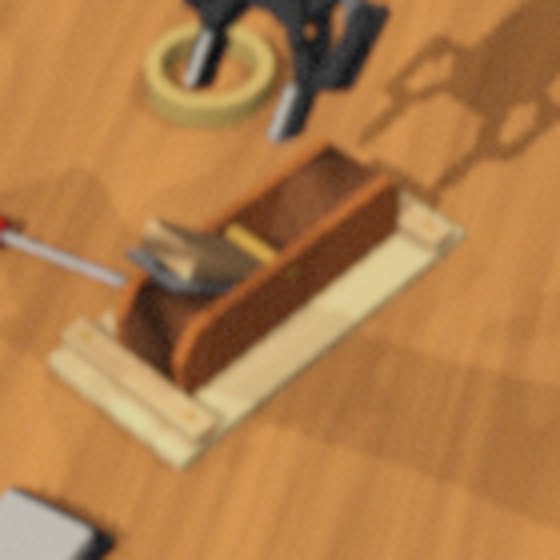

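Run:
```python
from fit import *
import pickle
w,st=pickle.load(open("w9.pkl","rb"))
pts=[((160,65,12),(250.4,186.8)),((160,-65,12),(382.6,186.8)),(bed2plane((45,24.5,22)),(284.8,335.5)),(bed2plane((45,-24.5,22)),(348.9,335.5))]
f=lambda p:np.ravel([proj(w,toW(p,k))[0]-v for k,v in pts])
q=least_squares(f,(578.75,-46.5,1.0864));print("plane",q.x.round(4),q.fun.round(1)); p=q.x
def fit(K,z0,x0):
    def fi(v):
        c,s=np.cos(v[2]),np.sin(v[2])
        return np.ravel([proj(w,bedW(p,(v[0]+c*k[0]-s*k[1],v[1]+s*k[0]+c*k[1],k[2]+z0)))[0]-uv for k,uv in K])
    q=least_squares(fi,[x0,0,0]);return q.x.round(3),q.fun.round(1)
print("iron",fit([((80,22.5,4.5),(284.8,191.4)),((80,-22.5,4.5),(351.1,191.4)),((-80,22.5,4.5),(291.9,362.7)),((-80,-22.5,4.5),(342.6,362.7))],0,75))
print("wedge centre",fit([((60,22,0),(283.7,210)),((60,-22,0),(353,210)),((60,22,20.7),(282.6,224.1)),((60,-22,20.7),(352.6,224.1)),((-60,22,6),(290,348.2)),((-60,-22,6),(343.3,348.2))],8,84))
p2=(578.75,-46.5,1.0864)
R=tool_on_bed(p2[2])@Rn.from_rotvec([-.155,0,0]).as_matrix()
delta(bedW(p2,(170,0,18)),R)
```

```text
plane [578.4503 -47.1382   1.0865] [-0.9 -1.   0.9 -1.1  0.2  0.8 -0.3  0.7]
iron (array([ 7.6024e+01, -6.1100e-01, -2.0000e-03]), array([-0.9, -0.2,  0.9, -0.1,  0. ,  0.4, -0. ,  0.4]))
wedge centre (array([ 8.3774e+01, -3.3600e-01, -6.0000e-03]), array([ 1.1,  0.2, -2.1,  0.5, -0.4, -0.7,  1.2, -0.4, -0. ,  0.2,  0.2,
        0.4]))
t 32.35 delta [ 0.0012 -0.0429  0.0835] [-0.      0.0012 -0.0009] F [0.5 0.4 0. ] q [ 0.49  0.62 -0.32  1.91 -0.64  0.59  0.28]
```

move_arm(
  moves=[
    [[0.001,-0.03,0.03,0,0,0],[0.001,-0.043,0.07,0,0.001,0],[0.001,-0.043,0.083,0,0.001,0],[0.001,-0.043,0.083,0,0.001,0],[0.001,-0.043,0.083,0,0.001,0],[0.001,-0.043,0.083,0,0.001,0]],
  ],
  jaw=0,
)

```text
clock: 33.1
eef_pos: [635.0, 56.0, 137.4]
tool_rot: [-2.599, -0.003, -0.488]
force: [-0.6, -0.8, -0.0]
width: -0.0
```

Run:
```python
from wv import *
wview("N",("wrist",))
```

```text
tip [63.8 -2.3 19.1] thick [183.8  -2.4  18.9] tcp [170.13  -2.05  20.94] [-0.1553  0.0046  0.0011] F [-0.8  0.1  0.6] w -0.0 t 33.1 q6 0.44
```

View pics/N_wrist.png

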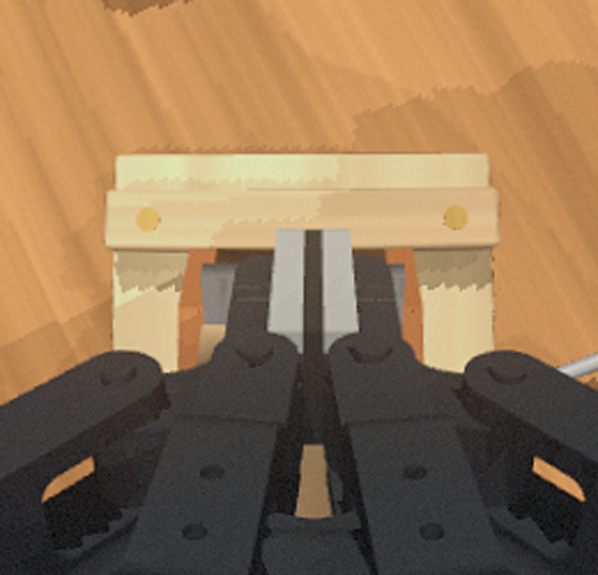

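move_arm(
  moves=[
    [[-0.0015,-0.001,0.006,0,-0.003,0],[-0.0015,0.004,0.0068,0,-0.003,0],[-0.0015,0.009,0.0076,0,-0.003,0],[-0.0015,0.012,0.008,0,-0.003,0],[-0.0015,0.012,0.008,0,-0.003,0]],
  ],
)

```text
clock: 33.78
eef_pos: [630.3, 52.2, 123.4]
tool_rot: [-2.599, 0.001, -0.485]
force: [-0.4, 0.4, -1.0]
width: -0.0
```

Run:
```python
from wv import *
wview("O",())
```

```text
tip [50.6  0.2 11.9] thick [170.6   0.   11.8] tcp [156.92   0.36  13.77] [-0.1553 -0.0005  0.0014] F [-0.6  0.5 -0.9] w -0.0 t 33.77 q6 0.42
```

move_arm(
  moves=[
    [[0,0.0015,0.0002,0,0,0],[0,0.003,0.0005,0,0,0],[0,0.0045,0.0007,0,0,0],[0,0.0045,0.0007,0,0,0]],
  ],
)

```text
clock: 34.28
eef_pos: [629.9, 51.5, 122.5]
tool_rot: [-2.595, -0.0, -0.483]
force: [1.1, 2.6, 6.5]
width: -0.1
```

Run:
```python
from wv import *
wview("P",())
```

```text
tip [49.4 -0.  11.4] thick [1.694e+02 1.000e-01 1.160e+01] tcp [155.68   0.41  13.59] [-0.1519 -0.0006 -0.0013] F [6.4 0.2 3.2] w -0.1 t 34.27 q6 0.42
```

move_arm(
  moves=[
    [[0,0.002,0.0003,0,0,0],[0,0.004,0.0006,0,0,0],[0,0.006,0.0009,0,0,0],[0,0.006,0.0009,0,0,0]],
  ],
)

```text
clock: 34.78
eef_pos: [629.8, 51.3, 122.3]
tool_rot: [-2.589, -0.002, -0.48]
force: [1.5, 7.4, 18.0]
width: -0.2
```

Run:
```python
from wv import *
wview("Q",())
```

```text
tip [49.1 -0.4 10.6] thick [169.1   0.2  11.7] tcp [155.4    0.42  13.54] [-0.1452 -0.001  -0.0049] F [17.1  2.1  9.1] w -0.2 t 34.77 q6 0.41
```

move_arm(
  moves=[
    [[0,-0.004,-0.0006,0,0,0],[0,-0.01,-0.0015,0,0,0],[0,-0.025,-0.004,0,0,0],[0,-0.03,-0.04,0,0,0],[0,-0.03,-0.1,0,0,0],[0,-0.03,-0.12,0,0,0],[0,-0.03,-0.12,0,0,0]],
  ],
)

```text
clock: 35.65
eef_pos: [610.6, 12.4, 236.7]
tool_rot: [-2.599, -0.003, -0.486]
force: [-0.8, -0.4, -0.6]
width: -0.0
```

Run:
```python
from wv import *
wview("R",("scene","side"))
st=ctrl.read_state();w=cam("wrist"); pickle.dump((w,st),open("w10.pkl","wb"))
cv2.imwrite("pics/R_wrist.png",cv2.resize(w["img"][150:420,180:460],None,fx=2.7,fy=2.2))
c=cam("scene")
for n,z in [("sanding_block",14),("whetstone",14),("spray_can",0),("oil_bottle",0),("screwdriver",8),("tape_roll",12)]:
    r=models.place_of("scene",n)[:1]; print(n,[onz(c,x["uv"],z)[0].round() for x in r])
```

```text
tip [ 89.4  -1.1 127.2] thick [209.4  -1.1 127.1] tcp [195.71  -0.79 129.08] [-1.553e-01  3.100e-03 -1.000e-04] F [-0.9  0.5 -0. ] w -0.0 t 35.65 q6 0.68
sanding_block [array([492., 279.,  14.])]
whetstone [array([688., 274.,  14.])]
spray_can [array([595., 497.,   0.])]
oil_bottle [array([ 675., -394.,    0.])]
screwdriver [array([785., -35.,   8.])]
tape_roll [array([ 704., -239.,   12.])]
```

View pics/R_wrist.png

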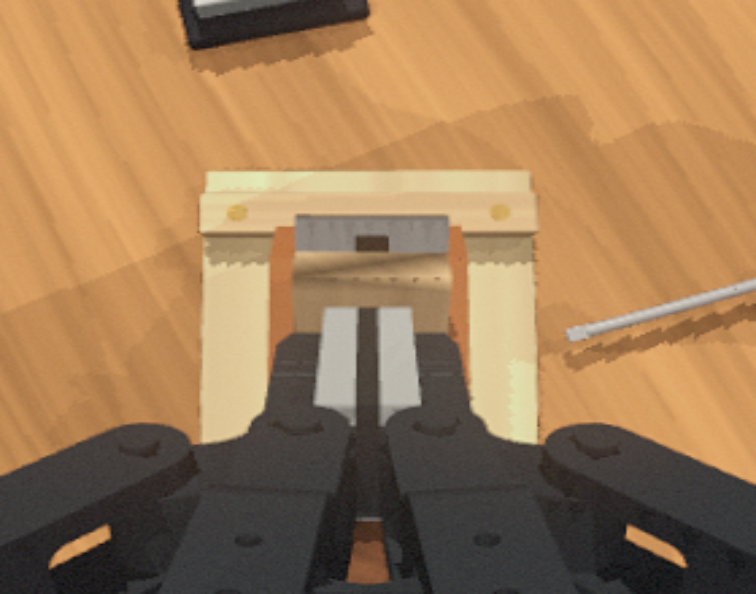

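View pics/R_scene.png

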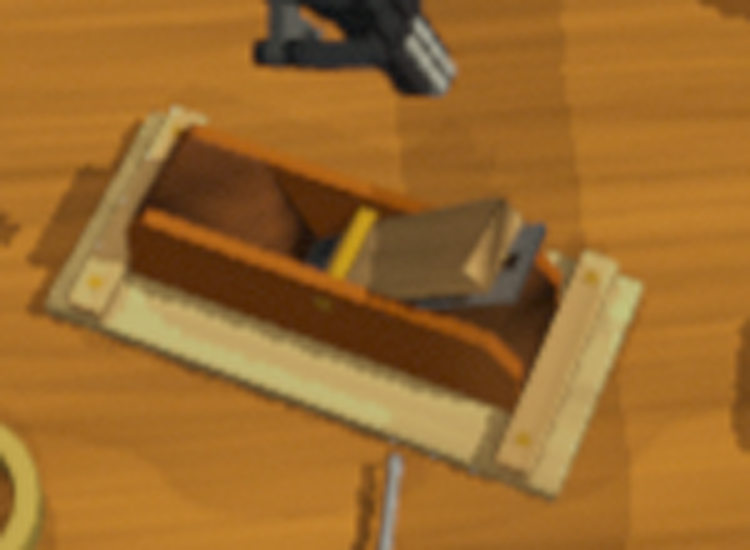

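The wrist view shows the wedge seated on the iron, straight, with its thick end at about row 250 of the crop. The scene view shows the same, with the wedge under the crossbar at (352,245). The gripper is clear and the bystanders are unmoved, so I'm handing in.

Run:
```python
from cell import job
print(job.finish_job())
```

```text
the job is handed in; nothing more can be done
None
```

The job is handed in at about 36 s on the clock, and my checks indicate the iron and wedge are fitted and tight. I could not measure the crossbar contact force directly, so tightness is inferred from the pushes.

**What I did:** I pulled the wedge up out of the throat and laid it flat on the bench. I picked the middle-sized iron (about 160 mm long) and slid it down the bed under the crossbar until it stopped. The force along the ramp at that stop was about 12 N. I then pushed the wedge in with about 19 N along the ramp.

**Last checks:**

| Check | Result |
|---|---|
| Iron edge, from the wrist picture after the first push | x about -4 mm, y about -0.6 mm, straight within 0.01 rad |
| Wedge tip, same picture | x about 24 mm, straight within 0.01 rad, centre y about -0.3 mm |
| Second push on the wedge's thick end, closed fingers, 17 N | Finger moved only about 0.3 mm, so the wedge holds |
| Fingers at the end | Withdrawn, about 120 mm clear |
| Bystanders | Within about 13 mm of where they first appeared, which I put down to detection scatter |

**Disagreements:** Estimates of the plane's position differed by up to about 5 mm between the fixed and wrist cameras. I used the wrist camera, and the contact points agreed with it to about 1 mm. The full 40° tool tilt brought joint 6 down to about its 0.23 rad limit, so I used 31° instead for the rest of the job.

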